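Charge a grinding cassette with balls

ROBOT

A 6-joint arm with a two-finger parallel gripper is mounted at the origin on a cart in front of the work surface, level with it; the furniture and walls round the work are solid. World frame = base frame: x ahead of the robot, y to its left, z up, the work surface at z = 0. Lengths are in m, angles in rad, forces in N, time in s.
With the tool pointing down it reaches from about 0.275 to 0.85 m from the base axis. Payload 19 kg.
Tool frame: the origin (TCP) lies midway between the tips of the shut fingers; the grasp point (between the pads) lies 19 mm behind it; z points along the fingers, y is the line along which they close (so a half turn about z gives the same grasp; the last joint's range is limited). The gripper opens to 85 mm and grips with 20 to 120 N. Pads are 22 mm wide; open, the fingers measure 114 mm over their backs; the gripper's body (76 mm by 85 mm) begins 54 mm behind the grasp point. The pads swing forward as they close: fully open they stand 13 mm farther back than shut.
Start: joints at [-1.266, 0.15, 1.437, -0, 1.554, -0.134], TCP at [0.244, -0.521, 0.231] pointing down, gripper open.
Joint ranges: [-2.8, 2.8], [-0.68, 2.1], [0.12, 2.68], [-1.39, 4.53], [0.16, 2.79], [-2.81, 2.81]. Speed limits (rad/s): [1.89, 1.89, 2.22, 3.01, 3.01, 3.01].

INTERFACE

Orientations are given as a rotation vector (axis times angle).
In Python, from plant import ctrl, snapshot, get_calibration gives the robot as it stands.
- The arm moves only by the tool jog_arm, never from a script. Its argument "rows" is a list of rows, each an object with "claw": the finger opening in m, from 0 to 0.0854; "travel": the shift along the tool's x, y, z in m, a list of three; "dr": the turn, a rotation vector about the tool's x, y, z in rad, a list of three. A call has 1 to 12 rows; each row is the pose to reach, as a shift and turn from the pose commanded when the call began, along the tool's axes at that moment; what a row does not reach only later rows make up. A row lasts 1/10 s, in which the tool goes at most 50 mm and 8.59 degrees, less where a joint would pass 70% of its speed; a pose out of reach is approached as far as the arm can. A call with a gripper value outside its range is refused whole. The fingers move at their own pace and stop on an object; "newtons" is the grip in N (left out, the last holds). Time passes only in rows, so rows that repeat a pose let the fingers close. It gives the time, the measured TCP pose, the force, the opening and the grip force at its end, in the units of the state.
- ctrl.get_state(): the state, without advancing time (a new reading comes with each control period).
- snapshot(name): name is "scene" or "top"; returns (picture, depth): 400x640x3 uint8, red, green, blue; 400x640 float32, m along the optical axis (not along the pixel's ray), 0 where there is no reading.
- get_calibration(name): a dict with "mtx" (3x3 intrinsics, pixels), "world_from_camera" (4x4, takes a point from camera to world coordinates). Camera axes: x right, y down, z forward; pixel columns grow to the right and rows downward; lengths in m; the calibration is good to about 2 mm. A picture is of the moment at which its call begins. get_calibration takes no time and is no camera call.
- ctrl.close_job(): hands the job in; it is judged then, once.
The state is a dict: "time": time; "qpos": joint angles; "qvel": joint speeds; "effort": joint torques, N m; "tcp_pos": TCP position; "tcp_rot": TCP orientation; "contact_force": force on the tool from outside, world axes, zero at the start; "wrist_torque": the same for the moment, N m; "opening": finger opening in m; "gripper_force": force on a finger pad.
Only numpy, scipy, OpenCV 4.12 (cv2) and the standard library are available. Lean on these libraries where they do the work, as an engineer would, in place of code of your own. Each camera call takes 0.05 s, during which the arm holds its last target. There are 200 camera calls.

TASK

Get the grinding cassette ready for the mill. Draw its orange cover out of the grooves and lay it flat on the green mat; then, with the ladle, scoop the steel balls out of the blue tray one at a time and tip each into a cell of its own, until every ball from the tray is in. Slide the cover back into the grooves fully home and leave the ladle standing in its pot; the gripper must not touch the clean balls, and the timer, the tape and the calculator stay where they are.

Things in the scene. Friction and masses are not known exactly. Their poses are not given: they have to be found in the camera images.
- tray: Low blue plastic tray, 104 x 166 x 32 mm, fixed; origin at the centre of its underside, x to its rear wall, y along the row of four lanes (centre lines y = -60, -20, 20, 60). Lanes run along x, 36 mm wide, between 4 mm dividers whose tops are at z = 26. Rear wall inside at x = 46, top z = 31; front wall inside at x = -46 at the floor, leaning 10 degrees outward, top z = 29.
- lane_1 (a point): Lane 1 (y = -60 of the tray): point on its floor's centre line at the foot of the front wall (x = -46, z = 7; axes as the tray's). The floor rises 3 degrees towards the rear and 2.5 degrees from the centre line to each side, so a ball always rolls to the middle of the front wall and lies there, its centre about 8 mm behind this point.
- lane_2 (a point): Lane 2 (y = -20 of the tray): point on its floor's centre line at the foot of the front wall (x = -46, z = 7; axes as the tray's). The floor rises 3 degrees towards the rear and 2.5 degrees from the centre line to each side, so a ball always rolls to the middle of the front wall and lies there, its centre about 8 mm behind this point.
- lane_3 (a point): Lane 3 (y = 20 of the tray): point on its floor's centre line at the foot of the front wall (x = -46, z = 7; axes as the tray's). The floor rises 3 degrees towards the rear and 2.5 degrees from the centre line to each side, so a ball always rolls to the middle of the front wall and lies there, its centre about 8 mm behind this point.
- lane_4 (a point): Lane 4 (y = 60 of the tray): point on its floor's centre line at the foot of the front wall (x = -46, z = 7; axes as the tray's). The floor rises 3 degrees towards the rear and 2.5 degrees from the centre line to each side, so a ball always rolls to the middle of the front wall and lies there, its centre about 8 mm behind this point.
- ball_1_center (a point): Centre of a polished steel grinding ball, 20 mm diameter, 33 g, that rolls easily; at the start in lane 1 of the tray. Only some of the four balls are there on a given day (the others read None).
- ball_2_center (a point): Centre of a polished steel grinding ball, 20 mm diameter, 33 g, that rolls easily; at the start in lane 2 of the tray. Only some of the four balls are there on a given day (the others read None).
- ball_3_center (a point): Centre of a polished steel grinding ball, 20 mm diameter, 33 g, that rolls easily; at the start in lane 3 of the tray. Only some of the four balls are there on a given day (the others read None).
- ball_4_center (a point): Centre of a polished steel grinding ball, 20 mm diameter, 33 g, that rolls easily; at the start in lane 4 of the tray. Only some of the four balls are there on a given day (the others read None).
- ladle: Steel ladle that holds one ball, 90 g, standing upright in its pot. Origin under its flat foot at the stem, z up the handle, x towards its mouth. Black square handle 14 x 14 mm from z = 64 to 124 (centred at x = -1); 8 x 8 mm stem below. Foot plate x = -10 to 26, 29 mm wide, 1.6 mm thick. Pocket 25 mm wide inside, from the back wall (x = 5, 13 mm high) to the lip; side walls 9 mm high.
- ladle_lip (a point): Underside of the ladle's lip at its front edge (x = 26, z = 0 of the ladle). The lip is 1.5 mm high at the front edge and 3 mm at x = 22. Run along the lane floor under a ball that lies against the front wall, until the lip meets that wall, it lifts the ball over into the pocket (ball centre then near x = 15, z = 12). Tipped mouth-down by more than about 31 degrees it lets the ball roll out over the lip.
- pot: White square pot for the ladle, fixed, 52 (x) x 43 mm outside, 46 x 37 mm inside, rim 43 mm high, inner floor at z = 3; origin at the centre of its underside. The ladle stands in it with its x axis along the pot's x axis.
- pot_seat (a point): Point on the pot's inner floor where the ladle's origin lies when the ladle stands in the pot (axes as the pot's).
- cassette: Grinding cassette, fixed, 94 x 96 x 42 mm; origin at the centre of its underside, x along the cover's slide, from the open mouth (-x end) to the end stop (inner face x = 42, top z = 39). White block, top at z = 31, with 2 x 2 round cells, 34 mm diameter, floors at z = 7. Aluminium cheeks along both sides carry overhanging lips that form two grooves for the cover.
- mat: Green silicone mat for clean parts, fixed, 120 x 120 x 2 mm; origin at the centre of its underside. The cover is laid flat on it while the cassette is open.
- groove (a point): Middle of the mouth of the cassette's grooves, on the block's top (x = -44, y = 0, z = 31 mm of the cassette; axes as the cassette's). The cover slides in along +x on the block's top, between the cheeks (y = +-43.5) and under the lips (underside z = 38, top z = 42, inner edges y = +-39.5). Two flared guides, z = 24 to 42, stand before the mouth, from x = -44 to -59.
- cover: Orange cover plate, loose, 84 x 84 x 5 mm, 140 g; at the start it closes the cassette. Origin at the centre of its underside, z up. In its middle a black tab, 12 mm thick in x, 40 mm long in y, from z = 5 to 45. Goes in with either x end first. Fully home its origin lies at x = 0, y = 0, z = 31 mm of the cassette (clearance +-1.5 mm sideways, 2 mm in height).
- cell_1 (a point): Centre of a cell's mouth, at the block's top (x = -19, y = -19, z = 31 mm of the cassette). Tipped slowly off a lip held some 10 mm above and 15 mm short of this point, a ball drops into the cell; tipped fast or from high it may roll on.
- cell_2 (a point): Centre of a cell's mouth, at the block's top (x = -19, y = 19, z = 31 mm of the cassette). Tipped slowly off a lip held some 10 mm above and 15 mm short of this point, a ball drops into the cell; tipped fast or from high it may roll on.
- cell_3 (a point): Centre of a cell's mouth, at the block's top (x = 19, y = -19, z = 31 mm of the cassette). Tipped slowly off a lip held some 10 mm above and 15 mm short of this point, a ball drops into the cell; tipped fast or from high it may roll on.
- cell_4 (a point): Centre of a cell's mouth, at the block's top (x = 19, y = 19, z = 31 mm of the cassette). Tipped slowly off a lip held some 10 mm above and 15 mm short of this point, a ball drops into the cell; tipped fast or from high it may roll on.
- timer: White digital timer, 62 x 62 x 18 mm; bystander, leave alone.
- tape_roll: Roll of beige tape, 69 mm diameter, 18 mm high; bystander, leave alone.
- calculator: Black pocket calculator, 112 x 68 x 16 mm; bystander, leave alone.

How it is judged:
On the way, in this order (a step that is already met when the one before it is completed fails the run):
1. the cassette is open: its cover lies flat on the mat (horizontal distance between cover and mat below 0.045 m and height (world z) of cover below 0.008 m and angle between cover's own z axis and vertical below 0.08 rad), for 0.2 s.
2. a ball is carried in the ladle's pocket, clear of the tray (((x of ball_1_center in the frame of ladle between 0.008 and 0.022 m and y of ball_1_center in the frame of ladle between -0.006 and 0.006 m and z of ball_1_center in the frame of ladle between 0.008 and 0.016 m and height (world z) of ball_1_center above 0.045 m) or (x of ball_2_center in the frame of ladle between 0.008 and 0.022 m and y of ball_2_center in the frame of ladle between -0.006 and 0.006 m and z of ball_2_center in the frame of ladle between 0.008 and 0.016 m and height (world z) of ball_2_center above 0.045 m) or (x of ball_3_center in the frame of ladle between 0.008 and 0.022 m and y of ball_3_center in the frame of ladle between -0.006 and 0.006 m and z of ball_3_center in the frame of ladle between 0.008 and 0.016 m and height (world z) of ball_3_center above 0.045 m) or (x of ball_4_center in the frame of ladle between 0.008 and 0.022 m and y of ball_4_center in the frame of ladle between -0.006 and 0.006 m and z of ball_4_center in the frame of ladle between 0.008 and 0.016 m and height (world z) of ball_4_center above 0.045 m))), for 0.2 s.
3. every ball lies in a cell of the cassette, one to a cell (x of ball_1_center in the frame of cassette between -0.032 and 0.032 m and y of ball_1_center in the frame of cassette between -0.032 and 0.032 m and z of ball_1_center in the frame of cassette between 0.008 and 0.022 m and x of ball_2_center in the frame of cassette between -0.032 and 0.032 m and y of ball_2_center in the frame of cassette between -0.032 and 0.032 m and z of ball_2_center in the frame of cassette between 0.008 and 0.022 m and x of ball_3_center in the frame of cassette between -0.032 and 0.032 m and y of ball_3_center in the frame of cassette between -0.032 and 0.032 m and z of ball_3_center in the frame of cassette between 0.008 and 0.022 m and x of ball_4_center in the frame of cassette between -0.032 and 0.032 m and y of ball_4_center in the frame of cassette between -0.032 and 0.032 m and z of ball_4_center in the frame of cassette between 0.008 and 0.022 m), for 0.3 s.
4. the cover is fully home in the grooves (x of cover in the frame of cassette between -0.004 and 0.004 m and y of cover in the frame of cassette between -0.004 and 0.004 m and z of cover in the frame of cassette between 0.028 and 0.035 m and angle between the x axis of cover and the x axis of cassette, either way round below 0.08 rad and angle between cover's own z axis and vertical below 0.06 rad), for 0.2 s.
At the end, for the whole second after the job is handed in: Every ball lies at the bottom of a cell, one to a cell (centre less than 22 mm above the cassette's underside); the cover lies in the grooves, within 4 mm of fully home; the ladle stands upright (within 0.15 rad) on the floor of its pot, within 10 mm of its seat; all at rest (all of step 3 and all of step 4 and horizontal distance between ladle and pot_seat below 0.01 m and height (world z) of ladle below 0.008 m and angle between ladle's own z axis and vertical below 0.15 rad and linear speed of each of ladle, cover, ball_1, ball_2, ball_3, ball_4 below 0.03 m/s); the robot touches nothing.
It fails at once if a ball is touched by the gripper (contact force between the fingers and ball_1 above 0.3 N or contact force between the fingers and ball_2 above 0.3 N or contact force between the fingers and ball_3 above 0.3 N or contact force between the fingers and ball_4 above 0.3 N).
It fails at once if a bystander is moved more than 2 cm (distance of any of timer, tape_roll, calculator from where it was at the start of the episode above 0.02 m).
Of ball_1, ball_2, ball_3, ball_4 only 2 to 4 are there at a start; the rules pass over those that are not, and their reading is None.
At some moment in a run one of cover may be knocked a few centimetres aside while the robot is not near it.
It also fails if it takes over 210 s, if anything falls off the work surface, if the arm or the gripper's body presses on something with over 40 N, if the wrist force passes 120 N, or if a joint passes its speed limit or range.

## Working session

There is one attempt and no reset: what is moved stays moved. The work goes in short steps, Python scripts to look and compute and a tool call to move; the robot and the scene stay as the last step left them, time stands still between calls to the robot, and variables do not carry over. Pictures are saved under pics/ and viewed, at most 14 in all, crops included, and the job is handed in when it is done.

Besides the shell and the picture viewer there is one more tool, called after "Request:" as name([rows], argument=value, ...), one row to a line, values as JSON. jog_arm: Moves the arm, as the interface text tells. Its arguments: {"type":"object","properties":{"rows":{"type":"array"},"newtons":{"type":"number"}},"required":["rows"]}

```bash
ls; mkdir -p pics
python3 - <<'E'
from plant import ctrl, snapshot, get_calibration
import cv2, numpy as np
for n in("scene","top"):
    p,d=snapshot(n); cv2.imwrite(f"pics/{n}0.png",p[:,:,::-1]); np.savez(f"pics/{n}0.npz",p=p,d=d)
    c=get_calibration(n); print(n,np.round(c["mtx"],1).tolist(),np.round(c["world_from_camera"],4).tolist())
print({k:np.round(v,4).tolist() for k,v in ctrl.get_state().items()})
E
```

```text
pics
scene [[432.3, 0.0, 313.8], [0.0, 432.3, 199.6], [0.0, 0.0, 1.0]] [[-0.7908, -0.3058, 0.5302, -0.1262], [-0.6116, 0.3583, -0.7054, 0.9478], [0.0258, -0.8821, -0.4703, 0.6928], [0.0, 0.0, 0.0, 1.0]]
top [[475.0, 0.0, 329.0], [0.0, 475.0, 199.5], [0.0, 0.0, 1.0]] [[0.0019, -0.9877, 0.1563, 0.3695], [-0.9998, 0.0011, 0.0193, -0.0155], [-0.0192, -0.1563, -0.9875, 1.367], [0.0, 0.0, 0.0, 1.0]]
{'time': 0.1, 'qpos': [-1.266, 0.1509, 1.4379, 0.0, 1.5538, -0.134], 'qvel': [0.0014, -0.0009, -0.004, 0.0001, 0.0003, 0.001], 'effort': [0.0047, -71.438, -57.1795, -0.0002, 0.0071, 0.0], 'tcp_pos': [0.2442, -0.5203, 0.2308], 'tcp_rot': [-3.0652, -0.6835, 0.0001], 'contact_force': [-0.0049, 0.6119, 0.0522], 'wrist_torque': [0.0583, -0.0314, -0.0193], 'gripper_force': 0.0, 'opening': 0.0855}
```

View pics/top0.png

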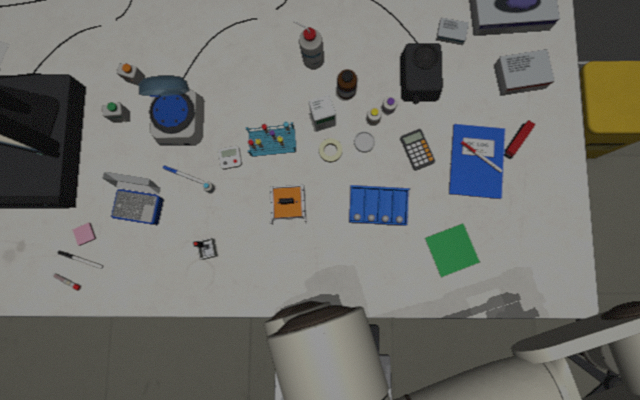

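View pics/scene0.png

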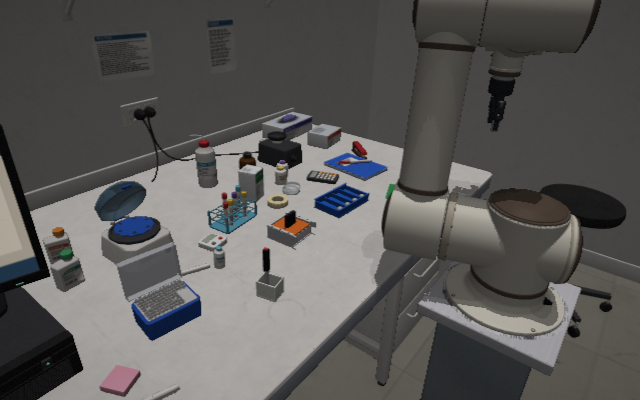

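The top view shows the pot at (206,250), cassette at (289,203), tray at (379,205) with grey balls near row 220, mat at (452,250), timer at (230,158), tape at (330,150) and calculator at (417,150). The scene view shows the ladle upright in its pot at (268,280).

```bash
cat > h.py <<'E'
import numpy as np, cv2
from plant import ctrl, snapshot, get_calibration
C={n:get_calibration(n) for n in("scene","top")}
def px(n,P):
    c=C[n];T=np.linalg.inv(c["world_from_camera"]);P=np.atleast_2d(P)
    q=(P@T[:3,:3].T+T[:3,3])@c["mtx"].T;return q[:,:2]/q[:,2:]
def ray(n,uv,z):
    c=C[n];W=c["world_from_camera"];uv=np.atleast_2d(uv)
    d=(np.c_[uv,np.ones(len(uv))]@np.linalg.inv(c["mtx"]).T)@W[:3,:3].T
    return W[:3,3]+d*((z-W[2,3])/d[:,2])[:,None]
def cloud(n,d):
    c=C[n];W=c["world_from_camera"];v,u=np.mgrid[:400,:640]
    r=np.stack([u,v,np.ones_like(u)],-1)@np.linalg.inv(c["mtx"]).T*d[...,None]
    return r@W[:3,:3].T+W[:3,3]
def tri(uvs):
    A=[];b=[]
    for n,uv in uvs:
        W=C[n]["world_from_camera"];d=W[:3,:3]@np.linalg.inv(C[n]["mtx"])@np.r_[uv,1];d/=np.linalg.norm(d)
        M=np.eye(3)-np.outer(d,d);A.append(M);b.append(M@W[:3,3])
    A=np.vstack(A);b=np.hstack(b);x=np.linalg.lstsq(A,b,rcond=None)[0];return x,np.linalg.norm(A@x-b)
def crop(n,p,u,v,w,h,s,name):
    cv2.imwrite(f"pics/{name}.png",cv2.resize(p[v:v+h,u:u+w,::-1],None,fx=s,fy=s,interpolation=cv2.INTER_CUBIC))
E
python3 - <<'E'
from h import *
t=np.load("pics/top0.npz");s=np.load("pics/scene0.npz")
a=cv2.resize(t["p"][175:265,185:345],None,fx=5,fy=5,interpolation=2)[...,::-1]
cv2.imwrite("pics/c1.png",a)
a=cv2.resize(t["p"][175:280,340:490],None,fx=5,fy=5,interpolation=2)[...,::-1]
cv2.imwrite("pics/c2.png",a)
a=cv2.resize(s["p"][175:305,215:405],None,fx=4,fy=4,interpolation=2)[...,::-1]
cv2.imwrite("pics/c3.png",a)
for n,q in(("top",t),("scene",s)):
    hsv=cv2.cvtColor(q["p"],cv2.COLOR_RGB2HSV);X=cloud(n,q["d"]);roi=(X[...,0]>.2)&(X[...,0]<.55)&(abs(X[...,1])<.5)&(q["d"]>0)
    for nm,lo,hi in(("orange",(8,140,100),(18,255,255)),("green",(55,100,60),(75,255,255)),("blue",(100,120,60),(118,255,255))):
        m=cv2.inRange(hsv,lo,hi).astype(bool)&roi
        k,l,st,cc=cv2.connectedComponentsWithStats(m.astype(np.uint8))
        for i in range(1,k):
            if st[i,4]>150:
                P=X[l==i];r=cv2.minAreaRect(P[:,:2].astype(np.float32)*1000)
                print(n,nm,st[i],np.round(cc[i],1),"z",np.round(np.percentile(P[:,2],[5,50,95]),4),"rect",np.round(r[0],1),np.round(r[1],1),round(r[2],1),"med",np.round(np.median(P,0),4))
X=cloud("top",t["d"]);print("table z",np.median(X[280:300,150:250,2]),np.median(X[180:240,240:260,2]), "mat")
X=cloud("scene",s["d"]);print("sc table",np.median(X[260:290,210:240,2]))
E
```

```text
top orange [275 210  26   8 161] [287.  213.4] z [0.0324 0.0367 0.0415] rect [541.5 127.6] [20. 72.] 3.7 med [0.5413 0.1292 0.0367]
top green [ 426  224   53   53 1679] [451.8 249.8] z [-0.002   0.0028  0.0074] rect [ 440.4 -338.8] [117.2 117.3] 20.9 med [ 0.4396 -0.3386  0.0028]
top blue [350 211  57  14 506] [379.8 217.1] z [0.0049 0.0113 0.0316] rect [ 530.1 -128.8] [159.6  38.4] 89.7 med [ 0.5335 -0.1357  0.0113]
table z 0.0004057030424605701 0.000702788275097399 mat
sc table 0.00014598657814013372
```

View pics/c1.png

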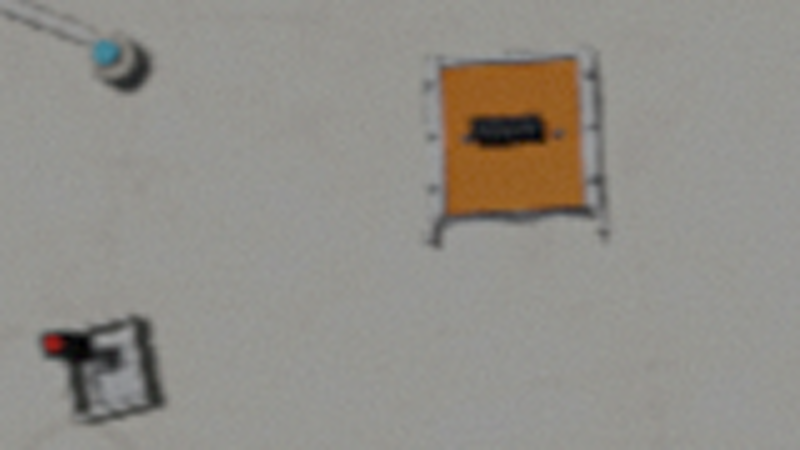

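View pics/c2.png

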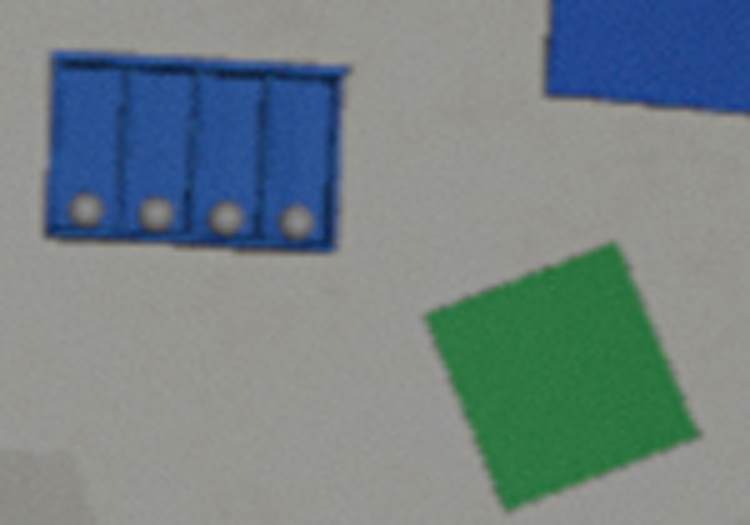

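View pics/c3.png

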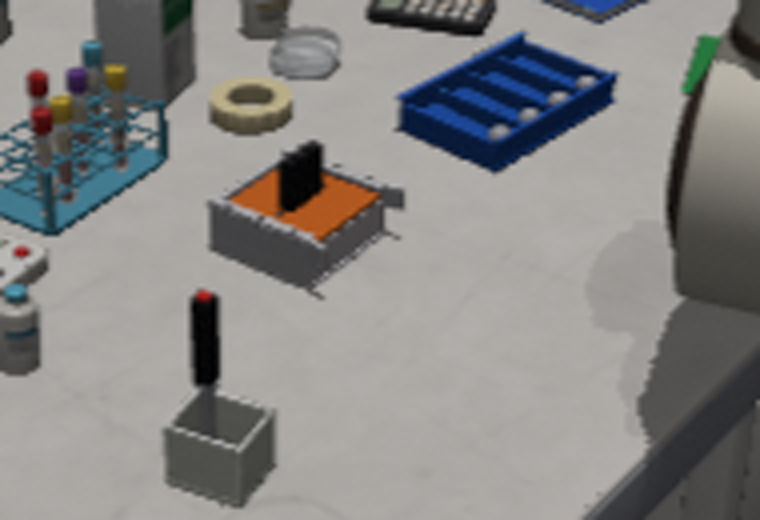

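Top crops show the cassette with its mouth toward the robot (guide ends c1 (437,245), (605,240)), the pot corners and red handle top at c1 (53,345), and all four balls at c2 (87,210), (157,213), (228,217), (298,221). The scene crop shows the same balls at c3 (498,132) to (585,82) and the handle top at c3 (205,296).

```bash
cat > fit.py <<'E'
from h import *
from scipy.optimize import least_squares
def U(o,s,p): return (np.array(p,float)+.5)/s-.5+o
c1=lambda *p:("top",U((185,175),5,p)); c2=lambda *p:("top",U((340,175),5,p)); c3=lambda *p:("scene",U((215,175),4,p))
def fit(name,obs,x0):
    def f(v):
        R=np.array([[np.cos(v[2]),-np.sin(v[2])],[np.sin(v[2]),np.cos(v[2])]]);r=[]
        for M,(n,uv) in obs:
            P=np.r_[R@M[:2]*1e-3+v[:2],M[2]*1e-3]; r+=list((px(n,P)[0]-uv))
        return r
    s=least_squares(f,x0,loss="soft_l1"); print(name,np.round(s.x,4),"deg",round(np.degrees(s.x[2]),2)); print(np.round(np.array(f(s.x)).reshape(-1,2),1).tolist()); return s.x
B=[(c2(298,221),c3(585,82),-60),(c2(228,217),c3(558,98),-20),(c2(157,213),c3(529,115),20),(c2(87,210),c3(498,132),60)]
for a,b,_ in B: print("ball",np.round(tri([a,b]),4))
L=lambda M,o:(np.array(M,float),o)
bo=[L((-38,y,17.5),o) for a,b,y in B for o in(a,b)]
for i in (0,1): fit("balls "+"ts"[i],bo[i::2],[.53,-.13,0])
fit("tray",bo+[L((52,83,31),c2(53,53)),L((52,-83,31),c2(348,70)),L((52,83,31),c3(400,97)),L((52,-83,31),c3(522,35))],[.53,-.13,0])
ca=[L((-42,-39.5,39),c1(585,210)),L((-42,39.5,39),c1(447,214)),L((42,39.5,39),c1(440,67)),L((42,-39.5,39),c1(578,58)),L((0,0,74),c1(508,127))]
cs=[L((-42,39.5,39),c3(322,240)),L((-42,-39.5,39),c3(383,197)),L((42,39.5,39),c3(232,200))]
fit("cass t",ca,[.54,.12,0]);fit("cass s",cs,[.54,.12,0]);fit("cass",ca+cs,[.54,.12,0])
pa=[L((26,21.5,43),c1(72,333)),L((26,-21.5,43),c1(145,318)),L((-26,-21.5,43),c1(162,403)),L((-26,21.5,43),c1(82,422))]
ps=[L((26,21.5,43),c3(165,433)),L((26,-21.5,43),c3(205,392)),L((-26,-21.5,43),c3(275,410)),L((-26,21.5,43),c3(240,450))]
fit("pot t",pa,[.44,.3,.2]);fit("pot s",ps,[.44,.3,.2]);fit("pot",pa+ps,[.44,.3,.2])
print("htop",np.round(tri([c1(53,345),c3(205,296)]),4),"pot corner",np.round(tri([c1(82,422),c3(240,450)]),4),"cass",np.round(tri([c1(447,214),c3(322,240)]),4))
print("htop at z .127",ray("top",c1(53,345)[1],.127),ray("scene",c3(205,296)[1],.127))
E
python3 fit.py
```

```text
Traceback (most recent call last):
  File "fit.py", line 13, in <module>
    for a,b,_ in B: print("ball",np.round(tri([a,b]),4))
                                 ~~~~~~~~^^^^^^^^^^^^^^
ValueError: setting an array element with a sequence. The requested array has an inhomogeneous shape after 1 dimensions. The detected shape was (2,) + inhomogeneous part.
```

```bash
sed -i 's/return x,np.linalg.norm(A@x-b)/return np.r_[x,np.linalg.norm(A@x-b)]/' h.py; python3 fit.py
```

```text
ball [ 0.5276 -0.1882  0.0218  0.0017]
ball [ 0.5296 -0.1488  0.0218  0.0011]
ball [ 0.5318 -0.1085  0.0216  0.0009]
ball [ 0.534  -0.0684  0.0219  0.0018]
balls t [ 0.5684 -0.1314 -0.0534] deg -3.06
[[-0.0, -0.0], [-0.1, 0.0], [0.1, 0.1], [0.1, -0.1]]
balls s [ 0.5738 -0.1371 -0.0574] deg -3.29
[[0.1, 0.1], [-0.1, 0.0], [-0.1, -0.1], [0.1, -0.0]]
tray [ 0.5682 -0.1315 -0.056 ] deg -3.21
[[-0.0, 0.1], [0.6, 1.1], [-0.1, 0.1], [0.4, 1.2], [0.1, 0.1], [0.4, 1.1], [0.1, -0.0], [0.6, 1.2], [0.6, -0.9], [-0.2, -1.2], [-0.7, -0.4], [-0.4, -0.9]]
cass t [0.5727 0.129  0.0556] deg 3.18
[[0.2, -0.7], [-0.2, 0.0], [0.2, 0.2], [0.2, 0.4], [-0.4, 0.0]]
cass s [0.5669 0.1276 0.0246] deg 1.41
[[-0.3, 0.1], [1.4, -0.6], [-0.6, 0.3]]
cass [0.5715 0.1285 0.0574] deg 3.29
[[0.4, -0.3], [0.0, 0.5], [0.3, 0.6], [0.4, 0.8], [-0.2, 0.5], [-1.1, -0.4], [-0.2, -1.4], [-2.0, 0.2]]
pot t [0.4412 0.3488 0.2067] deg 11.84
[[-0.4, -0.4], [0.1, -0.5], [-0.2, 0.8], [0.6, 0.2]]
pot s [0.4393 0.359  0.2422] deg 13.88
[[-0.2, -0.9], [-1.1, -0.9], [0.5, 0.5], [0.6, 1.1]]
pot [0.4418 0.3534 0.2139] deg 12.25
[[-2.1, -0.5], [-1.6, -0.8], [-1.8, 0.5], [-1.0, -0.0], [0.6, -2.7], [0.1, -2.5], [1.3, -0.8], [1.0, -0.4]]
htop [0.4491 0.3589 0.1274 0.    ] pot corner [0.4134 0.3682 0.04   0.0026] cass [0.527  0.1645 0.0379 0.0031]
htop at z .127 [[0.44915132 0.35905116 0.127     ]] [[0.44956099 0.35850444 0.127     ]]
```

```bash
cat >> h.py <<'E'
from scipy.spatial.transform import Rotation as Ro
def Rt(th,tilt=0):
    """tool down, tool x at yaw th; tilt>0 leans the top of the tool toward -y_t (tool tip goes to +y_t)"""
    c,s=np.cos(th),np.sin(th)
    return np.array([[c,s,0],[s,-c,0],[0,0,-1.]])@Ro.from_rotvec([-tilt,0,0]).as_matrix()
def to(p,th,tilt=0,frm=None):
    if frm is None:
        s=ctrl.get_state();p0=np.array(s["tcp_pos"]);R0=Ro.from_rotvec(s["tcp_rot"]).as_matrix()
    else: p0=np.array(frm[0]);R0=Rt(*frm[1:])
    R=Rt(th,tilt);print("travel",np.round(R0.T@(np.array(p)-p0),4).tolist(),"dr",np.round(Ro.from_matrix(R0.T@R).as_rotvec(),4).tolist())
E
python3 -c "
from h import *
to([.571,.1285,.15],1.626)
"
```

```text
travel [0.5715, -0.4484, 0.0813] dr [-0.0008, -0.0008, -1.1872]
```

Request:
jog_arm([
  {"claw":0.045,"travel":[0.5715,-0.4484,0.0813],"dr":[0,0,-1.187]},
  {"claw":0.045,"travel":[0.5715,-0.4484,0.0813],"dr":[0,0,-1.187]},
  {"claw":0.045,"travel":[0.5715,-0.4484,0.0813],"dr":[0,0,-1.187]},
  {"claw":0.045,"travel":[0.5715,-0.4484,0.0813],"dr":[0,0,-1.187]},
  {"claw":0.045,"travel":[0.5715,-0.4484,0.0813],"dr":[0,0,-1.187]},
  {"claw":0.045,"travel":[0.5715,-0.4484,0.0813],"dr":[0,0,-1.187]},
  {"claw":0.045,"travel":[0.5715,-0.4484,0.0813],"dr":[0,0,-1.187]},
  {"claw":0.045,"travel":[0.5715,-0.4484,0.0813],"dr":[0,0,-1.187]},
  {"claw":0.045,"travel":[0.5715,-0.4484,0.0813],"dr":[0,0,-1.187]},
  {"claw":0.045,"travel":[0.5715,-0.4484,0.0813],"dr":[0,0,-1.187]},
  {"claw":0.045,"travel":[0.5715,-0.4484,0.0813],"dr":[0,0,-1.187]},
  {"claw":0.045,"travel":[0.5715,-0.4484,0.0813],"dr":[0,0,-1.187]},
])

```text
time: 1.3
tcp_pos: [0.513, 0.0142, 0.1643]
tcp_rot: [-2.159, -2.282, -0.0]
contact_force: [1.5, -1.0, -0.2]
opening: 0.0451
gripper_force: 0.0
```

```bash
python3 -c "
from h import *
s=ctrl.get_state();print(s['time'],np.round(s['tcp_pos'],4),np.round(s['tcp_rot'],4),np.round(s['qpos'],3))
to([.571,.1285,.15],1.626)
"
```

```text
1.3 [0.513  0.0142 0.1643] [-2.1593e+00 -2.2819e+00 -1.0000e-04] [-0.123  0.055  1.679  0.     1.408 -0.178]
travel [0.1109, 0.0642, 0.0143] dr [0.0, -0.0, -0.0]
```

Request:
jog_arm([
  {"claw":0.045,"travel":[0.1109,0.0642,0.0143],"dr":[0,0,0]},
  {"claw":0.045,"travel":[0.1109,0.0642,0.0143],"dr":[0,0,0]},
  {"claw":0.045,"travel":[0.1109,0.0642,0.0143],"dr":[0,0,0]},
  {"claw":0.045,"travel":[0.1109,0.0642,0.0143],"dr":[0,0,0]},
  {"claw":0.045,"travel":[0.1109,0.0642,0.0143],"dr":[0,0,0]},
  {"claw":0.045,"travel":[0.1109,0.0642,0.0143],"dr":[0,0,0]},
])

```text
time: 1.9
tcp_pos: [0.5703, 0.1256, 0.1503]
tcp_rot: [-2.16, -2.281, 0.0]
contact_force: [0.5, -1.0, -0.4]
opening: 0.0451
gripper_force: 0.0
```

```bash
python3 -c "
from h import *
s=ctrl.get_state();print(s['time'],np.round(s['tcp_pos'],4),np.round(s['tcp_rot'],4))
to([.571,.1285,.046],1.626)
p,d=snapshot('scene');crop('scene',p,215,120,180,150,4,'s1')
p,d=snapshot('top');crop('top',p,225,150,120,100,4,'t1')
"
```

```text
1.9 [0.5703 0.1256 0.1503] [-2.1600e+00 -2.2811e+00  4.0000e-04]
travel [0.0029, 0.0009, 0.1043] dr [-0.0003, 0.0001, -0.0007]
```

View pics/s1.png

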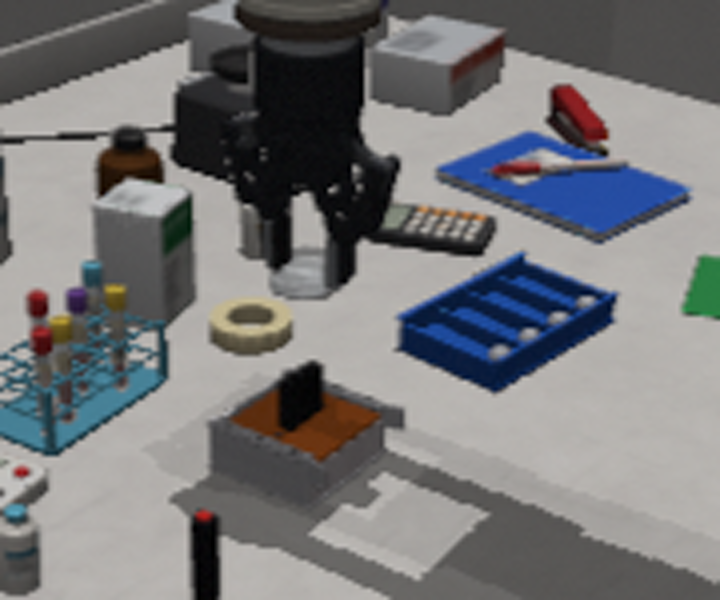

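The fingers at s1 (280,270) and (340,270) straddle the tab at s1 (300,395), aligned with it. Descending and gripping.

Request:
jog_arm([
  {"claw":0.045,"travel":[0.001,0,0.04],"dr":[0,0,0]},
  {"claw":0.045,"travel":[0.001,0,0.08],"dr":[0,0,0]},
  {"claw":0.045,"travel":[0.001,0,0.104],"dr":[0,0,0]},
  {"claw":0.045,"travel":[0.001,0,0.104],"dr":[0,0,0]},
  {"claw":0.005,"travel":[0.001,0,0.104],"dr":[0,0,0]},
  {"claw":0.005,"travel":[0.001,0,0.104],"dr":[0,0,0]},
  {"claw":0.005,"travel":[0.001,0,0.104],"dr":[0,0,0]},
  {"claw":0.005,"travel":[0.001,0,0.104],"dr":[0,0,0]},
  {"claw":0.005,"travel":[0.001,0,0.104],"dr":[0,0,0]},
  {"claw":0.005,"travel":[0.001,0,0.104],"dr":[0,0,0]},
  {"claw":0.005,"travel":[0.001,0,0.104],"dr":[0,0,0]},
], newtons=60)

```text
time: 3.1
tcp_pos: [0.5717, 0.1271, 0.0485]
tcp_rot: [2.158, 2.28, 0.004]
contact_force: [0.6, -2.3, 7.3]
opening: 0.0109
gripper_force: 59.4
```

Request:
jog_arm([
  {"claw":0.005,"travel":[0,-0.004,-0.001],"dr":[0,0,0]},
  {"claw":0.005,"travel":[0,-0.01,-0.001],"dr":[0,0,0]},
  {"claw":0.005,"travel":[0,-0.02,-0.001],"dr":[0,0,0]},
  {"claw":0.005,"travel":[0,-0.03,-0.001],"dr":[0,0,0]},
  {"claw":0.005,"travel":[0,-0.04,-0.001],"dr":[0,0,0]},
  {"claw":0.005,"travel":[0,-0.05,-0.001],"dr":[0,0,0]},
])

```text
time: 3.7
tcp_pos: [0.5209, 0.1246, 0.0484]
tcp_rot: [2.158, 2.28, 0.004]
contact_force: [4.8, 0.5, 5.7]
opening: 0.011
gripper_force: 59.5
```

Request:
jog_arm([
  {"claw":0.005,"travel":[0,-0.01,0],"dr":[0,0,0]},
  {"claw":0.005,"travel":[0,-0.02,0],"dr":[0,0,0]},
  {"claw":0.005,"travel":[0,-0.03,0],"dr":[0,0,0]},
  {"claw":0.005,"travel":[0,-0.04,0],"dr":[0,0,0]},
  {"claw":0.005,"travel":[0,-0.05,0],"dr":[0,0,0]},
  {"claw":0.005,"travel":[0,-0.06,0],"dr":[0,0,0]},
  {"claw":0.005,"travel":[0,-0.07,0],"dr":[0,0,0]},
  {"claw":0.005,"travel":[0,-0.07,0],"dr":[0,0,0]},
  {"claw":0.005,"travel":[0,-0.07,-0.03],"dr":[0,0,0]},
  {"claw":0.005,"travel":[0,-0.07,-0.06],"dr":[0,0,0]},
  {"claw":0.005,"travel":[0,-0.07,-0.06],"dr":[0,0,0]},
])

```text
time: 4.8
tcp_pos: [0.4526, 0.1209, 0.1109]
tcp_rot: [2.157, 2.279, 0.007]
contact_force: [1.4, 0.1, -2.5]
opening: 0.0106
gripper_force: 59.0
```

```bash
python3 -c "
from h import *
s=ctrl.get_state();print(s['time'],np.round(s['tcp_pos'],4),np.round(s['tcp_rot'],4),s['contact_force'])
to([.44,-.3388,.08],1.626)
p,d=snapshot('scene');crop('scene',p,215,120,180,150,4,'s2')
"
```

```text
4.8 [0.4526 0.1209 0.1109] [2.157  2.2791 0.0068] [ 1.38118564  0.11630983 -2.4681181 ]
travel [-0.4583, -0.038, 0.0305] dr [0.0056, -0.0004, -0.0002]
```

View pics/s2.png

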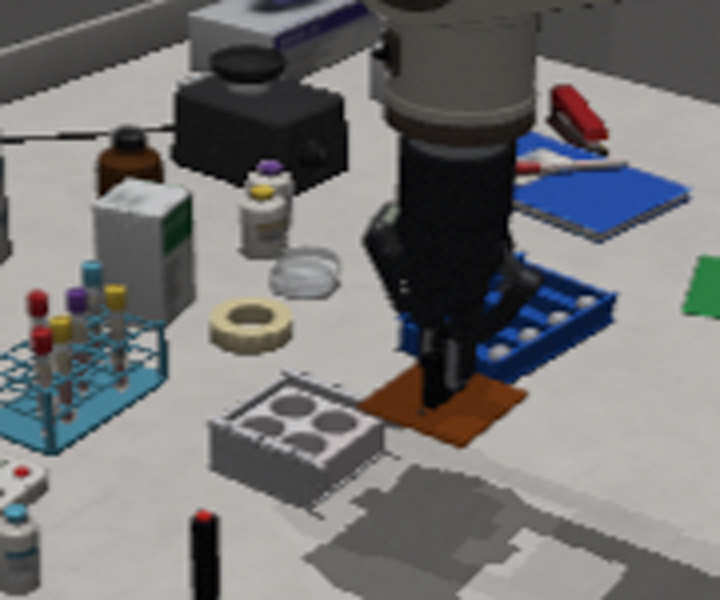

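The cover came out level (orange plate at s2 (445,405)); all four cells are empty at s2 (295,405)–(300,445). Moving to the mat.

Request:
jog_arm([
  {"claw":0.005,"travel":[-0.4583,-0.038,0.0105],"dr":[0.0056,0,0]},
  {"claw":0.005,"travel":[-0.4583,-0.038,0.0105],"dr":[0.0056,0,0]},
  {"claw":0.005,"travel":[-0.4583,-0.038,0.0105],"dr":[0.0056,0,0]},
  {"claw":0.005,"travel":[-0.4583,-0.038,0.0105],"dr":[0.0056,0,0]},
  {"claw":0.005,"travel":[-0.4583,-0.038,0.0105],"dr":[0.0056,0,0]},
  {"claw":0.005,"travel":[-0.4583,-0.038,0.0105],"dr":[0.0056,0,0]},
  {"claw":0.005,"travel":[-0.4583,-0.038,0.0105],"dr":[0.0056,0,0]},
  {"claw":0.005,"travel":[-0.4583,-0.038,0.0105],"dr":[0.0056,0,0]},
  {"claw":0.005,"travel":[-0.4583,-0.038,0.0105],"dr":[0.0056,0,0]},
  {"claw":0.005,"travel":[-0.4583,-0.038,0.0105],"dr":[0.0056,0,0]},
  {"claw":0.005,"travel":[-0.4583,-0.038,0.0105],"dr":[0.0056,0,0]},
  {"claw":0.005,"travel":[-0.4583,-0.038,0.0105],"dr":[0.0056,0,0]},
])

```text
time: 6.05
tcp_pos: [0.4377, -0.3381, 0.0957]
tcp_rot: [-2.156, -2.277, 0.006]
contact_force: [-0.5, 1.4, -1.4]
opening: 0.0107
gripper_force: 58.9
```

Request:
jog_arm([
  {"claw":0.005,"travel":[0,0,0],"dr":[0,0,0]},
  {"claw":0.005,"travel":[0,0,0.03],"dr":[0,0,0]},
  {"claw":0.005,"travel":[0,0,0.06],"dr":[0,0,0]},
  {"claw":0.005,"travel":[0,0,0.072],"dr":[0,0,0]},
  {"claw":0.005,"travel":[0,0,0.076],"dr":[0,0,0]},
  {"claw":0.005,"travel":[0,0,0.078],"dr":[0,0,0]},
  {"claw":0.005,"travel":[0,0,0.078],"dr":[0,0,0]},
])

```text
time: 6.75
tcp_pos: [0.4381, -0.3392, 0.02]
tcp_rot: [-2.157, -2.28, 0.006]
contact_force: [-0.4, -0.2, -1.6]
opening: 0.0111
gripper_force: 58.8
```

Request:
jog_arm([
  {"claw":0.005,"travel":[0,0,0.001],"dr":[0,0,0]},
  {"claw":0.005,"travel":[0,0,0.002],"dr":[0,0,0]},
  {"claw":0.005,"travel":[0,0,0.002],"dr":[0,0,0]},
])

```text
time: 7.05
tcp_pos: [0.4381, -0.3395, 0.0195]
tcp_rot: [-2.158, -2.281, 0.006]
contact_force: [-10.3, 9.5, 28.7]
opening: 0.011
gripper_force: 63.3
```

Request:
jog_arm([
  {"claw":0.005,"travel":[0,0,-0.0015],"dr":[0,0,0]},
  {"claw":0.045,"travel":[0,0,-0.0015],"dr":[0,0,0]},
  {"claw":0.045,"travel":[0,0,-0.0015],"dr":[0,0,0]},
  {"claw":0.045,"travel":[0,0,-0.0015],"dr":[0,0,0]},
  {"claw":0.045,"travel":[0,0,-0.0015],"dr":[0,0,0]},
  {"claw":0.045,"travel":[0,0,-0.03],"dr":[0,0,0]},
  {"claw":0.045,"travel":[0,0,-0.08],"dr":[0,0,0]},
  {"claw":0.045,"travel":[0,0,-0.13],"dr":[0,0,0]},
  {"claw":0.045,"travel":[0,0,-0.18],"dr":[0,0,0]},
  {"claw":0.045,"travel":[0,0,-0.18],"dr":[0,0,0]},
])

```text
time: 8.05
tcp_pos: [0.4401, -0.3405, 0.2038]
tcp_rot: [2.155, 2.277, -0.007]
contact_force: [-0.6, -0.4, -1.8]
opening: 0.0451
gripper_force: 0.0
```

Run:
```python
from h import *
s=ctrl.get_state();print(s['time'],np.round(s['tcp_pos'],4),s['contact_force'])
for n in("top","scene"):
    p,d=snapshot(n)
    a=(190,230,35,35) if n=="top" else (245,235,50,70)
    crop(n,p,a[0],a[1],a[2],a[3],{"top":16,"scene":8}[n],"lad_"+n)
    np.savez(f"pics/{n}1.npz",p=p,d=d)
    if n=="top":
        crop(n,p,420,215,70,70,5,"mat1")
        m=cv2.inRange(cv2.cvtColor(p,cv2.COLOR_RGB2HSV),(5,120,60),(18,255,255));k,l,st,cc=cv2.connectedComponentsWithStats(m)
        for i in range(1,k):
            if st[i,4]>200: print(st[i],cc[i],ray("top",cc[i],.007),cv2.minAreaRect((ray("top",np.argwhere(l==i)[:,::-1],.007)[:,:2]*1e3).astype(np.float32)))
to([.449,.3585,.2],1.571+.215)
a=cv2.imread("pics/lad_top.png");b=cv2.imread("pics/lad_scene.png");h=max(a.shape[0],b.shape[0])
f=lambda x:cv2.copyMakeBorder(x,0,h-x.shape[0],0,0,0)
m=cv2.imread("pics/mat1.png");print(a.shape,b.shape);cv2.imwrite("pics/lad.png",cv2.resize(np.hstack([f(a),f(b)]),None,fx=.8,fy=.8,interpolation=cv2.INTER_AREA))
```

```text
8.05 [ 0.4401 -0.3405  0.2038] [-0.61382231 -0.43500174 -1.81112818]
[436 236  23  22 245] [443.87755102 243.3755102 ] [[ 0.45797372 -0.31596594  0.007     ]] ((463.3838195800781, -313.70672607421875), (41.377376556396484, 83.61643981933594), 44.0159912109375)
travel [0.6961, 0.0486, -0.0035] dr [-0.0043, 0.0012, -0.1602]
(560, 560, 3) (560, 400, 3)
```

View pics/lad.png

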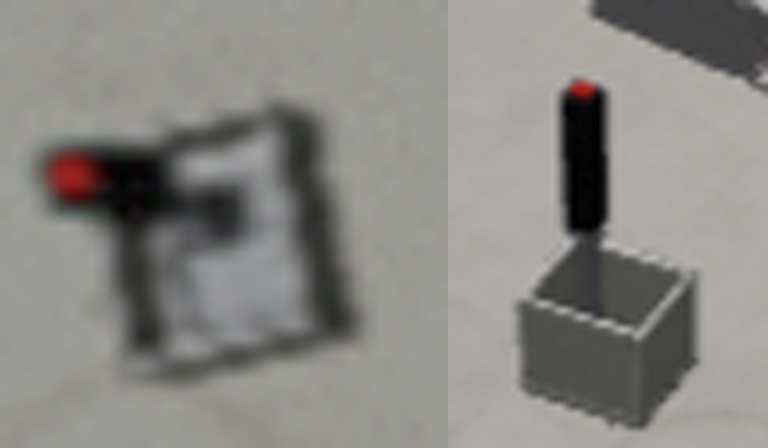

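The top crop shows the stem foot at (220,215) with the pale foot plate toward the robot side (lower), pot walls rotated about 12°; the scene crop shows the ladle upright, red cap at (580,88).

Request:
jog_arm([
  {"claw":0.045,"travel":[0.6961,0.0486,-0.0035],"dr":[-0.004,0.001,-0.16]},
  {"claw":0.045,"travel":[0.6961,0.0486,-0.0035],"dr":[-0.004,0.001,-0.16]},
  {"claw":0.045,"travel":[0.6961,0.0486,-0.0035],"dr":[-0.004,0.001,-0.16]},
  {"claw":0.045,"travel":[0.6961,0.0486,-0.0035],"dr":[-0.004,0.001,-0.16]},
  {"claw":0.045,"travel":[0.6961,0.0486,-0.0035],"dr":[-0.004,0.001,-0.16]},
  {"claw":0.045,"travel":[0.6961,0.0486,-0.0035],"dr":[-0.004,0.001,-0.16]},
  {"claw":0.045,"travel":[0.6961,0.0486,-0.0035],"dr":[-0.004,0.001,-0.16]},
  {"claw":0.045,"travel":[0.6961,0.0486,-0.0035],"dr":[-0.004,0.001,-0.16]},
  {"claw":0.045,"travel":[0.6961,0.0486,-0.0035],"dr":[-0.004,0.001,-0.16]},
  {"claw":0.045,"travel":[0.6961,0.0486,-0.0035],"dr":[-0.004,0.001,-0.16]},
  {"claw":0.045,"travel":[0.6961,0.0486,-0.0035],"dr":[-0.004,0.001,-0.16]},
  {"claw":0.045,"travel":[0.6961,0.0486,-0.0035],"dr":[-0.004,0.001,-0.16]},
])

```text
time: 9.35
tcp_pos: [0.4464, 0.2629, 0.1981]
tcp_rot: [-1.968, -2.445, 0.003]
contact_force: [1.0, -0.3, 0.8]
opening: 0.0449
gripper_force: 0.0
```

Run:
```python
from h import *
to([.449,.3585,.2],1.786)
```

```text
travel [0.0928, 0.0229, -0.0018] dr [-0.0035, -0.0013, -0.0]
```

Request:
jog_arm([
  {"claw":0.045,"travel":[0.0928,0.0229,-0.0018],"dr":[-0.0035,-0.0013,0]},
  {"claw":0.045,"travel":[0.0928,0.0229,-0.0018],"dr":[-0.0035,-0.0013,0]},
  {"claw":0.045,"travel":[0.0928,0.0229,-0.0018],"dr":[-0.0035,-0.0013,0]},
  {"claw":0.045,"travel":[0.0928,0.0229,-0.0018],"dr":[-0.0035,-0.0013,0]},
  {"claw":0.045,"travel":[0.0928,0.0229,-0.0018],"dr":[-0.0035,-0.0013,0]},
  {"claw":0.045,"travel":[0.0928,0.0229,-0.0018],"dr":[-0.0035,-0.0013,0]},
  {"claw":0.045,"travel":[0.0928,0.0229,-0.0018],"dr":[-0.0035,-0.0013,0]},
])

```text
time: 10.05
tcp_pos: [0.4502, 0.3556, 0.2016]
tcp_rot: [1.971, 2.445, 0.003]
contact_force: [-0.6, -0.5, 0.2]
opening: 0.0449
gripper_force: 0.0
```

Run:
```python
from h import *
s=ctrl.get_state();print(np.round(s["tcp_pos"],4),np.round(s["tcp_rot"],4))
to([.449,.3585,.088],1.786)
p,d=snapshot("scene");crop("scene",p,215,150,110,150,4,"s3")
```

```text
[0.4502 0.3556 0.2016] [1.9713 2.4448 0.003 ]
travel [0.0031, -0.0008, 0.1136] dr [0.0022, -0.0004, -0.0015]
```

View pics/s3.png

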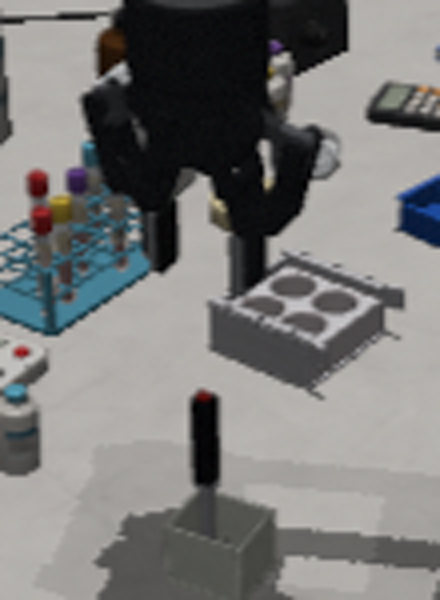

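Fingers at s3 (160,240) and (247,265) straddle the handle at s3 (204,430). Descending.

Request:
jog_arm([
  {"claw":0.045,"travel":[0.001,0,0.03],"dr":[0,0,0]},
  {"claw":0.045,"travel":[0.001,0,0.07],"dr":[0,0,0]},
  {"claw":0.045,"travel":[0.001,0,0.1],"dr":[0,0,0]},
  {"claw":0.045,"travel":[0.001,0,0.113],"dr":[0,0,0]},
  {"claw":0.045,"travel":[0.001,0,0.113],"dr":[0,0,0]},
  {"claw":0.045,"travel":[0.001,0,0.113],"dr":[0,0,0]},
], newtons=80)

```text
time: 10.7
tcp_pos: [0.4506, 0.3578, 0.09]
tcp_rot: [1.97, 2.446, 0.005]
contact_force: [-0.0, 0.0, 0.4]
opening: 0.0449
gripper_force: 0.0
```

Request:
jog_arm([
  {"claw":0.03,"travel":[0,0,0],"dr":[0,0,0]},
  {"claw":0.02,"travel":[0,0,0],"dr":[0,0,0]},
  {"claw":0.008,"travel":[0,0,0],"dr":[0,0,0]},
  {"claw":0.008,"travel":[0,0,0],"dr":[0,0,0]},
  {"claw":0.008,"travel":[0,0,0],"dr":[0,0,0]},
  {"claw":0.008,"travel":[0,0,0],"dr":[0,0,0]},
  {"claw":0.008,"travel":[0,0,0],"dr":[0,0,0]},
  {"claw":0.008,"travel":[0,0,0],"dr":[0,0,0]},
])

```text
time: 11.5
tcp_pos: [0.4504, 0.3579, 0.0898]
tcp_rot: [1.969, 2.446, 0.006]
contact_force: [-1.3, -0.9, 7.8]
opening: 0.0127
gripper_force: 78.7
```

```bash
cat >> h.py <<'E'
TRAY=[.5684,-.1314,-.054]; CAS=[.572,.1287,.056]; X0=.0007; ZF=.0868
def W(pose,P):
    x,y,a=pose;c,s=np.cos(a),np.sin(a);P=np.array(P)*1e-3
    return np.array([x+c*P[0]-s*P[1],y+s*P[0]+c*P[1],P[2]])
def lip2tcp(lip,th,tilt): return np.array(lip)-Rt(th,tilt)@np.array([X0,-.027,ZF])
def tcp2lip():
    s=ctrl.get_state();return np.array(s["tcp_pos"])+Ro.from_rotvec(s["tcp_rot"]).as_matrix()@np.array([X0,-.027,ZF])
def inv(pose,p):
    x,y,a=pose;c,s=np.cos(a),np.sin(a);d=np.array(p)-[x,y,0];return np.round(1e3*np.array([c*d[0]+s*d[1],-s*d[0]+c*d[1],d[2]]),1)
E
python3 - <<'E'
from h import *
p=np.load("pics/top0.npz")["p"].astype(int)
hs=cv2.cvtColor(p.astype(np.uint8),cv2.COLOR_RGB2HSV)
m=((hs[...,1]<90)).astype(np.uint8);m[:205]=0;m[226:]=0;m[:,:349]=0;m[:,408:]=0
k,l,st,cc=cv2.connectedComponentsWithStats(m)
for i in range(1,k):
    if 12<st[i,4]<80: print(st[i],np.round(cc[i],2),inv(TRAY,ray("top",cc[i],.0175)[0]))
b=((hs[...,0]>100)&(hs[...,0]<125)&(hs[...,1]>100)).astype(np.uint8);b[:,:345]=0;b[:,415:]=0;b[:180]=0;b[232:]=0
k,l,st,cc=cv2.connectedComponentsWithStats(b);i=1+np.argmax(st[1:,4])
q=np.argwhere(l==i)[:,::-1];r=cv2.minAreaRect(q.astype(np.float32));print(r)
for c in cv2.boxPoints(r): print(c,inv(TRAY,ray("top",c,.030)[0]))
to([.4504,.3579,.2],1.786)
to(lip2tcp(W(TRAY,[-12,-60,60]),1.517,.07),1.517,.07,([.4504,.3579,.2],1.786,0))
E
```

```text
[354 214   7   6  35] [356.77 216.57] [-38.2  60.8  17.5]
[368 215   7   6  36] [370.83 217.5 ] [-38.7  20.7  17.5]
[382 215   7   7  36] [384.78 218.33] [-39.  -19.1  17.5]
[396 216   7   7  37] [399. 219.] [-38.7 -59.6  17.5]
((378.5892333984375, 204.89382934570312), (57.74428939819336, 37.109439849853516), 3.1798300743103027)
[348.7323  221.81845] [-55.9  83.2  30. ]
[350.79077 184.76614] [50.9 82.6 30. ]
[408.44617 187.96921] [ 50.2 -81.9  30. ]
[406.3877  225.02151] [-56.2 -79.3  30. ]
travel [0.0001, 0.0004, -0.1102] dr [0.0038, -0.001, -0.0001]
travel [-0.5641, 0.0032, 0.0515] dr [-0.0696, -0.0094, 0.2689]
```

Request:
jog_arm([
  {"claw":0.008,"travel":[0,0,-0.02],"dr":[0.002,0,0]},
  {"claw":0.008,"travel":[0,0,-0.05],"dr":[0.0038,-0.001,0]},
  {"claw":0.008,"travel":[0,0,-0.09],"dr":[0.0038,-0.001,0]},
  {"claw":0.008,"travel":[0,0,-0.11],"dr":[0.0038,-0.001,0]},
  {"claw":0.008,"travel":[0,0,-0.11],"dr":[0.0038,-0.001,0]},
  {"claw":0.008,"travel":[0,0,-0.11],"dr":[0.0038,-0.001,0]},
])

```text
time: 12.1
tcp_pos: [0.4497, 0.3574, 0.1985]
tcp_rot: [-1.97, -2.447, 0.002]
contact_force: [0.5, 0.8, -1.7]
opening: 0.0127
gripper_force: 78.0
```

Request:
jog_arm([
  {"claw":0.008,"travel":[-0.03,0,0],"dr":[0,0,0.03]},
  {"claw":0.008,"travel":[-0.07,0,0],"dr":[-0.02,0,0.06]},
  {"claw":0.008,"travel":[-0.12,0,0.01],"dr":[-0.02,0,0.1]},
  {"claw":0.008,"travel":[-0.17,0.001,0.015],"dr":[-0.03,0,0.13]},
  {"claw":0.008,"travel":[-0.22,0.001,0.02],"dr":[-0.04,-0.005,0.16]},
  {"claw":0.008,"travel":[-0.27,0.002,0.025],"dr":[-0.05,-0.005,0.19]},
  {"claw":0.008,"travel":[-0.32,0.002,0.03],"dr":[-0.06,-0.005,0.22]},
  {"claw":0.008,"travel":[-0.37,0.003,0.03],"dr":[-0.07,-0.009,0.24]},
  {"claw":0.008,"travel":[-0.42,0.003,0.03],"dr":[-0.07,-0.009,0.26]},
  {"claw":0.008,"travel":[-0.47,0.003,0.03],"dr":[-0.07,-0.009,0.269]},
  {"claw":0.008,"travel":[-0.51,0.003,0.03],"dr":[-0.07,-0.009,0.269]},
  {"claw":0.008,"travel":[-0.54,0.003,0.03],"dr":[-0.07,-0.009,0.269]},
])

```text
time: 13.3
tcp_pos: [0.5674, -0.1721, 0.1671]
tcp_rot: [2.247, 2.125, 0.071]
contact_force: [-0.3, -0.0, -1.3]
opening: 0.013
gripper_force: 78.0
```

```bash
sed -i 's/TRAY=\[.5684,-.1314/TRAY=[.5679,-.1309/' h.py
python3 - <<'E'
from h import *
s=ctrl.get_state();print(s["time"],np.round(s["tcp_pos"],4),s["opening"],s["contact_force"],inv(TRAY,tcp2lip()))
to(lip2tcp(W(TRAY,[-12,-60,40]),1.517,.07),1.517,.07)
p,d=snapshot("scene");crop("scene",p,260,110,170,140,4,"s4")
E
```

```text
13.3 [ 0.5674 -0.1721  0.1671] 0.013042353292032205 [-0.25654283 -0.04125885 -1.28688166] [-19.5 -40.4  78.7]
travel [-0.0195, 0.0046, 0.0391] dr [-0.0032, 0.0002, -0.0019]
```

View pics/s4.png

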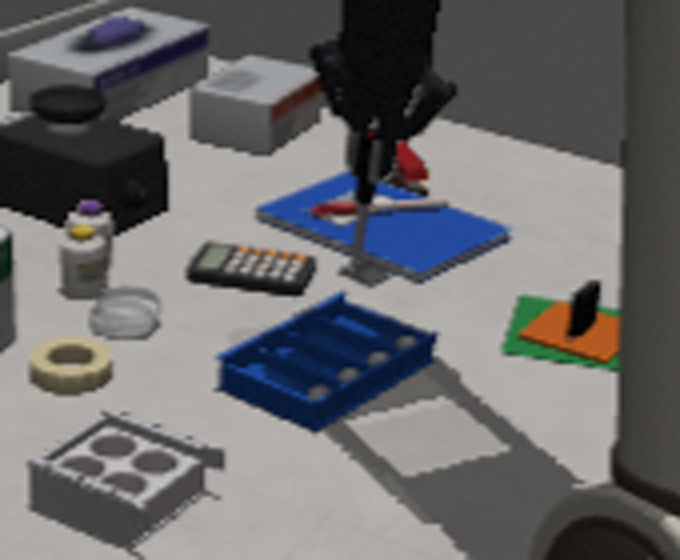

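The ladle hangs from the gripper above the tray, foot at s4 (362,270), mouth toward the robot; the cover lies flat on the mat at s4 (580,330).

Request:
jog_arm([
  {"claw":0.008,"travel":[-0.0195,0.0046,0.0391],"dr":[-0.003,0,-0.002]},
  {"claw":0.008,"travel":[-0.0195,0.0046,0.0391],"dr":[-0.003,0,-0.002]},
  {"claw":0.008,"travel":[-0.0195,0.0046,0.0391],"dr":[-0.003,0,-0.002]},
  {"claw":0.008,"travel":[-0.0195,0.0046,0.0391],"dr":[-0.003,0,-0.002]},
  {"claw":0.008,"travel":[-0.0195,0.0046,0.0391],"dr":[-0.003,0,-0.002]},
])

```text
time: 13.85
tcp_pos: [0.5743, -0.1888, 0.1313]
tcp_rot: [2.238, 2.126, 0.076]
contact_force: [-0.6, -0.4, -0.5]
opening: 0.0131
gripper_force: 78.1
```

Run:
```python
from h import *
print(inv(TRAY,tcp2lip()))
to(lip2tcp(W(TRAY,[-12,-60,13]),1.517,.07),1.517,.07)
p,d=snapshot("top");np.savez("pics/top2.npz",p=p,d=d)
c=px("top",W(TRAY,[-12,-60,10]))[0].astype(int);print(c)
crop("top",p,c[0]-55,c[1]-35,90,70,8,"t2")
```

```text
[-11.  -57.   42.7]
travel [-0.0031, -0.0029, 0.0297] dr [0.0032, 0.0011, 0.0026]
[398 210]
```

View pics/t2.png

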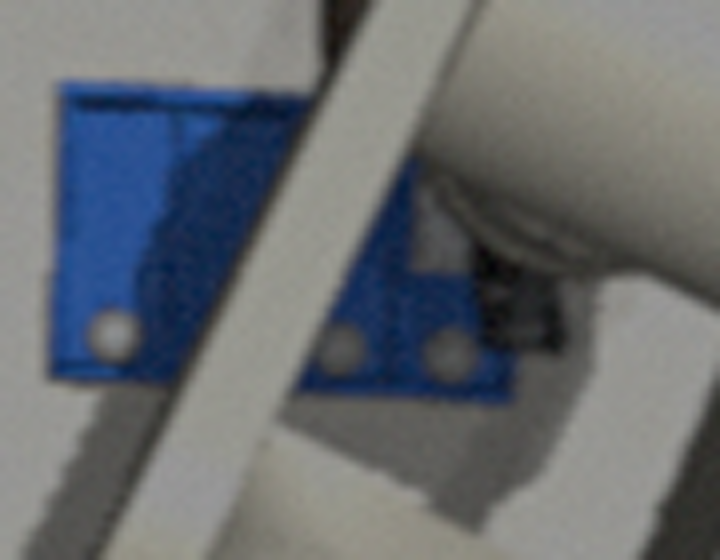

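The ladle's foot plate shows at t2 (440,240), its lip edge at row 272 and left edge at column 412; ball 1 lies at t2 (450,352), balls 2 and 4 visible too.

Run:
```python
from h import *
print(inv(TRAY,ray("top",[343+412.5/8-.5,175+272.5/8-.5],.0427)[0]),"expect [-11,-42.5]")
```

```text
[-12.6 -42.2  42.7] expect [-11,-42.5]
```

Request:
jog_arm([
  {"claw":0.008,"travel":[-0.0025,-0.002,0.005],"dr":[0.003,0.001,0.0026]},
  {"claw":0.008,"travel":[-0.0025,-0.002,0.015],"dr":[0.003,0.001,0.0026]},
  {"claw":0.008,"travel":[-0.0025,-0.002,0.024],"dr":[0.003,0.001,0.0026]},
  {"claw":0.008,"travel":[-0.0025,-0.002,0.029],"dr":[0.003,0.001,0.0026]},
  {"claw":0.008,"travel":[-0.0025,-0.002,0.029],"dr":[0.003,0.001,0.0026]},
  {"claw":0.008,"travel":[-0.0025,-0.002,0.029],"dr":[0.003,0.001,0.0026]},
])

```text
time: 14.5
tcp_pos: [0.574, -0.1919, 0.101]
tcp_rot: [2.245, 2.125, 0.074]
contact_force: [-0.0, 0.5, -0.6]
opening: 0.0129
gripper_force: 78.1
```

```bash
cat > st.py <<'E'
from h import *
s=ctrl.get_state();print(round(s["time"],2),np.round(s["tcp_pos"],4),"F",np.round(s["contact_force"],1),"T",np.round(s["wrist_torque"],2),"lip/tray",inv(TRAY,tcp2lip()),"lip/cas",inv(CAS,tcp2lip()))
E
python3 st.py; python3 -c "
from h import *
to(lip2tcp(W(TRAY,[-12,-60,9]),1.517,.07),1.517,.07)"
```

```text
14.5 [ 0.574  -0.1919  0.101 ] F [-0.   0.5 -0.6] T [0.03 0.01 0.03] lip/tray [-11.6 -59.8  12.6] lip/cas [ -36.7 -317.1   12.6]
travel [-0.0001, -0.0008, 0.0035] dr [-0.0013, -0.0005, -0.0008]
```

Request:
jog_arm([
  {"claw":0.008,"travel":[0,0,0.0015],"dr":[0,0,0]},
  {"claw":0.008,"travel":[0,0,0.003],"dr":[0,0,0]},
  {"claw":0.008,"travel":[0,0,0.003],"dr":[0,0,0]},
])

```text
time: 14.8
tcp_pos: [0.5741, -0.1919, 0.098]
tcp_rot: [2.245, 2.125, 0.074]
contact_force: [0.5, 0.2, -0.5]
opening: 0.0129
gripper_force: 78.1
```

Request:
jog_arm([
  {"claw":0.008,"travel":[0,0,0.0005],"dr":[0,0,0]},
  {"claw":0.008,"travel":[0,0,0.0005],"dr":[0,0,0]},
])

```text
time: 15.0
tcp_pos: [0.5743, -0.1919, 0.0977]
tcp_rot: [2.244, 2.125, 0.074]
contact_force: [0.1, 0.4, 0.9]
opening: 0.013
gripper_force: 78.5
```

```bash
python3 st.py
```

```text
15.0 [ 0.5743 -0.1919  0.0977] F [0.1 0.4 0.9] T [ 0.03  0.07 -0.03] lip/tray [-11.3 -59.9   9.3] lip/cas [ -36.4 -317.2    9.3]
```

Request:
jog_arm([
  {"claw":0.008,"travel":[0,-0.004,0],"dr":[0,0,0]},
  {"claw":0.008,"travel":[0,-0.008,0],"dr":[0,0,0]},
  {"claw":0.008,"travel":[0,-0.012,0],"dr":[0,0,0]},
  {"claw":0.008,"travel":[0,-0.016,0],"dr":[0,0,0]},
  {"claw":0.008,"travel":[0,-0.02,-0.0001],"dr":[0,0,0]},
  {"claw":0.008,"travel":[0,-0.023,-0.0001],"dr":[0,0,0]},
  {"claw":0.008,"travel":[0,-0.026,-0.0002],"dr":[0,0,0]},
  {"claw":0.008,"travel":[0,-0.028,-0.0002],"dr":[0,0,0]},
  {"claw":0.008,"travel":[0,-0.03,-0.0003],"dr":[0,0,0]},
  {"claw":0.008,"travel":[0,-0.032,-0.0003],"dr":[0,0,0]},
  {"claw":0.008,"travel":[0,-0.033,-0.0003],"dr":[0,0,0]},
  {"claw":0.008,"travel":[0,-0.033,-0.0003],"dr":[0,0,0]},
])

```text
time: 16.2
tcp_pos: [0.5413, -0.1902, 0.096]
tcp_rot: [2.244, 2.125, 0.074]
contact_force: [2.0, -1.3, 5.2]
opening: 0.0128
gripper_force: 79.2
```

```bash
python3 st.py
```

```text
16.2 [ 0.5413 -0.1902  0.096 ] F [ 2.  -1.3  5.2] T [-0.17 -0.72 -0.05] lip/tray [-44.2 -60.    7.5] lip/cas [ -69.2 -313.7    7.5]
```

Request:
jog_arm([
  {"claw":0.008,"travel":[0,-0.0012,-0.0001],"dr":[0,0,0]},
  {"claw":0.008,"travel":[0,-0.0022,-0.0001],"dr":[0,0,0]},
  {"claw":0.008,"travel":[0,-0.0022,-0.0001],"dr":[0,0,0]},
])

```text
time: 16.5
tcp_pos: [0.5393, -0.1901, 0.0959]
tcp_rot: [2.244, 2.124, 0.074]
contact_force: [5.3, -0.3, 5.1]
opening: 0.0125
gripper_force: 79.1
```

```bash
python3 st.py
```

```text
16.5 [ 0.5393 -0.1901  0.0959] F [ 5.3 -0.3  5.1] T [-0.11 -1.19 -0.07] lip/tray [-46.2 -59.9   7.4] lip/cas [ -71.2 -313.4    7.4]
```

Request:
jog_arm([
  {"claw":0.008,"travel":[0,-0.0008,0],"dr":[0,0,0]},
  {"claw":0.008,"travel":[0,-0.0008,0],"dr":[0,0,0]},
  {"claw":0.008,"travel":[0,-0.0008,-0.003],"dr":[0,0,0]},
  {"claw":0.008,"travel":[0,-0.0005,-0.008],"dr":[0,0,0]},
  {"claw":0.008,"travel":[0,0,-0.015],"dr":[0,0,0]},
  {"claw":0.008,"travel":[0,0,-0.025],"dr":[0,0,0]},
  {"claw":0.008,"travel":[0,0,-0.04],"dr":[0.02,0,0]},
  {"claw":0.008,"travel":[0,0,-0.055],"dr":[0.05,0,0]},
  {"claw":0.008,"travel":[0,0,-0.065],"dr":[0.07,0,0]},
  {"claw":0.008,"travel":[0,0,-0.065],"dr":[0.07,0,0]},
  {"claw":0.008,"travel":[0,0,-0.065],"dr":[0.07,0,0]},
])

```text
time: 17.6
tcp_pos: [0.5344, -0.1897, 0.1601]
tcp_rot: [-2.28, -2.159, 0.001]
contact_force: [-0.2, 0.5, -1.6]
opening: 0.0133
gripper_force: 78.7
```

```bash
python3 st.py
python3 - <<'E'
from h import *
L=tcp2lip();print(L)
a,_=snapshot("top");b,_=snapshot("scene")
u,v=px("top",L)[0].astype(int);x=cv2.resize(a[v-30:v+30,u-40:u+40,::-1],None,fx=5,fy=5,interpolation=2)
u,v=px("scene",L)[0].astype(int);y=cv2.resize(b[v-30:v+30,u-40:u+40,::-1],None,fx=5,fy=5,interpolation=2)
cv2.imwrite("pics/b1.png",np.hstack([x,y]))
E
```

```text
17.6 [ 0.5344 -0.1897  0.1601] F [-0.2  0.5 -1.6] T [-0.05 -0.02  0.03] lip/tray [-57.4 -59.7  73.3] lip/cas [ -82.3 -312.    73.3]
[ 0.50732501 -0.18742199  0.0732949 ]
```

View pics/b1.png

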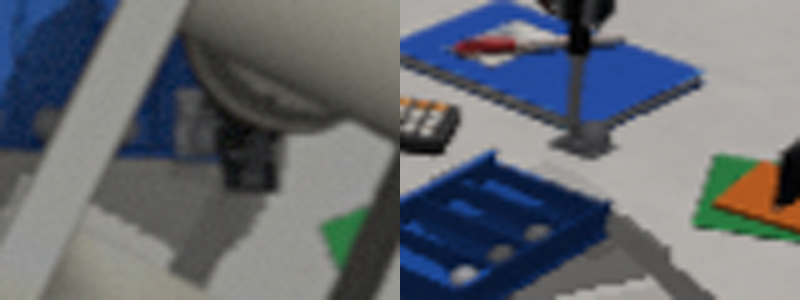

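The scene crop shows three balls left in the tray, at b1 (465,275), (500,252), (538,232), with lane 1 empty and the ladle's pocket filled at (590,130).

```bash
cat >> h.py <<'E'
def rel(F,G):
    """G=(p,th,tilt) as travel/dr from F"""
    R0=Rt(*F[1:]);return np.round(np.r_[R0.T@(np.array(G[0])-F[0]),Ro.from_matrix(R0.T@Rt(*G[1:])).as_rotvec()],4).tolist()
def cellpose(k,up,tilt,back=15):
    c={1:(-19,-19),2:(-19,19),3:(19,-19),4:(19,19)}[k]
    return (lip2tcp(W(CAS,[c[0]+back,c[1],31+up]),np.pi/2+CAS[2],tilt),np.pi/2+CAS[2],tilt)
def lanepose(k,x,z,tilt=.07):
    return (lip2tcp(W(TRAY,[x,(-60,-20,20,60)[k-1],z]),np.pi/2+TRAY[2],tilt),np.pi/2+TRAY[2],tilt)
E
python3 - <<'E'
from h import *
print("now->above cell3");to(*cellpose(3,50,0))
print("tilt/lower",rel(cellpose(3,50,0),cellpose(3,40,.2)),rel(cellpose(3,50,0),cellpose(3,12,.45)))
for t in (.5,.54,.58,.62,.66,.7,.75): print(t,rel(cellpose(3,12,.45),cellpose(3,12,t)))
E
```

```text
now->above cell3
travel [0.3071, 0.0832, -0.008] dr [-0.0019, -0.0011, -0.1107]
tilt/lower [0.0, -0.0178, 0.0064, -0.2, 0.0, 0.0] [0.0, -0.0404, 0.0349, -0.45, 0.0, 0.0]
0.5 [0.0, -0.0044, -0.0012, -0.05, 0.0, -0.0]
0.54 [-0.0, -0.0079, -0.0021, -0.09, -0.0, -0.0]
0.58 [-0.0, -0.0115, -0.0028, -0.13, -0.0, -0.0]
0.62 [-0.0, -0.0151, -0.0033, -0.17, 0.0, -0.0]
0.66 [0.0, -0.0187, -0.0037, -0.21, 0.0, -0.0]
0.7 [0.0, -0.0223, -0.004, -0.25, 0.0, -0.0]
0.75 [-0.0, -0.0269, -0.0041, -0.3, 0.0, 0.0]
```

Request:
jog_arm([
  {"claw":0.008,"travel":[0.006,0.0015,0],"dr":[0,0,0]},
  {"claw":0.008,"travel":[0.02,0.005,0],"dr":[0,0,-0.01]},
  {"claw":0.008,"travel":[0.042,0.011,-0.002],"dr":[0,0,-0.02]},
  {"claw":0.008,"travel":[0.07,0.019,-0.004],"dr":[0,0,-0.03]},
  {"claw":0.008,"travel":[0.1,0.027,-0.006],"dr":[0,0,-0.04]},
  {"claw":0.008,"travel":[0.13,0.035,-0.008],"dr":[0,0,-0.05]},
  {"claw":0.008,"travel":[0.16,0.043,-0.008],"dr":[0,0,-0.06]},
  {"claw":0.008,"travel":[0.19,0.051,-0.008],"dr":[0,0,-0.07]},
  {"claw":0.008,"travel":[0.22,0.059,-0.008],"dr":[0,0,-0.08]},
  {"claw":0.008,"travel":[0.248,0.067,-0.008],"dr":[0,0,-0.09]},
  {"claw":0.008,"travel":[0.272,0.074,-0.008],"dr":[-0.001,-0.001,-0.1]},
  {"claw":0.008,"travel":[0.29,0.079,-0.008],"dr":[-0.002,-0.001,-0.11]},
])

```text
time: 18.9
tcp_pos: [0.6294, 0.0981, 0.1682]
tcp_rot: [2.156, 2.284, 0.0]
contact_force: [0.1, -0.0, -1.4]
opening: 0.0131
gripper_force: 78.6
```

```bash
python3 st.py; python3 -c "
from h import *
to(*cellpose(3,50,0))"
```

```text
18.9 [0.6294 0.0981 0.1682] F [ 0.1 -0.  -1.4] T [ 0.03 -0.03 -0.03] lip/tray [ 22.2 229.7  81.4] lip/cas [ 28.7 -33.1  81.4]
travel [0.0141, 0.0054, 0.0004] dr [0.0006, 0.0002, 0.0016]
```

Finish positioning, then tilt and lower.

Request:
jog_arm([
  {"claw":0.008,"travel":[0.01,0.003,0],"dr":[0,0,0]},
  {"claw":0.008,"travel":[0.013,0.0045,0],"dr":[0,0,0]},
  {"claw":0.008,"travel":[0.0135,0.005,0],"dr":[0,0,0]},
  {"claw":0.008,"travel":[0.0135,0.005,0],"dr":[0,0,0]},
])

```text
time: 19.3
tcp_pos: [0.6336, 0.1085, 0.1685]
tcp_rot: [2.159, 2.28, 0.0]
contact_force: [0.4, 0.7, -1.0]
opening: 0.0132
gripper_force: 78.6
```

Request:
jog_arm([
  {"claw":0.008,"travel":[0,-0.004,0.001],"dr":[-0.05,0,0]},
  {"claw":0.008,"travel":[0,-0.009,0.003],"dr":[-0.1,0,0]},
  {"claw":0.008,"travel":[0,-0.0178,0.0064],"dr":[-0.2,0,0]},
  {"claw":0.008,"travel":[0,-0.025,0.012],"dr":[-0.28,0,0]},
  {"claw":0.008,"travel":[0,-0.031,0.02],"dr":[-0.35,0,0]},
  {"claw":0.008,"travel":[0,-0.036,0.028],"dr":[-0.4,0,0]},
  {"claw":0.008,"travel":[0,-0.04,0.034],"dr":[-0.44,0,0]},
  {"claw":0.008,"travel":[0,-0.0404,0.0349],"dr":[-0.45,0,0]},
  {"claw":0.008,"travel":[0,-0.0404,0.0349],"dr":[-0.45,0,0]},
  {"claw":0.008,"travel":[0,-0.0404,0.0349],"dr":[-0.45,0,0]},
])

```text
time: 20.3
tcp_pos: [0.594, 0.1066, 0.1343]
tcp_rot: [1.921, 2.029, 0.465]
contact_force: [0.5, 0.1, -0.6]
opening: 0.0127
gripper_force: 78.7
```

```bash
python3 st.py
```

```text
20.3 [0.594  0.1066 0.1343] F [ 0.5  0.1 -0.6] T [-0.03  0.26 -0.09] lip/tray [ 26.6 240.7  44.4] lip/cas [ 34.2 -22.6  44.4]
```

Request:
jog_arm([
  {"claw":0.008,"travel":[0.003,-0.0009,0.0018],"dr":[0,0,0]},
  {"claw":0.008,"travel":[0.003,-0.0009,0.0018],"dr":[0,0,0]},
  {"claw":0.008,"travel":[0.003,-0.0053,0.0006],"dr":[-0.05,0,0]},
  {"claw":0.008,"travel":[0.003,-0.007,0.0002],"dr":[-0.07,0,0]},
  {"claw":0.008,"travel":[0.003,-0.0088,-0.0003],"dr":[-0.09,0,0]},
  {"claw":0.008,"travel":[0.003,-0.0106,-0.0007],"dr":[-0.11,0,0]},
  {"claw":0.008,"travel":[0.003,-0.0124,-0.001],"dr":[-0.13,0,0]},
  {"claw":0.008,"travel":[0.003,-0.0142,-0.0013],"dr":[-0.15,0,0]},
  {"claw":0.008,"travel":[0.003,-0.016,-0.0015],"dr":[-0.17,0,0]},
  {"claw":0.008,"travel":[0.003,-0.0178,-0.0017],"dr":[-0.19,0,0]},
  {"claw":0.008,"travel":[0.003,-0.0196,-0.0019],"dr":[-0.21,0,0]},
  {"claw":0.008,"travel":[0.003,-0.0214,-0.002],"dr":[-0.23,0,0]},
])

```text
time: 21.5
tcp_pos: [0.5729, 0.1088, 0.126]
tcp_rot: [1.781, 1.883, 0.668]
contact_force: [-0.2, 0.1, -0.9]
opening: 0.0125
gripper_force: 78.8
```

```bash
python3 st.py
cat > seen.py <<'E'
# white-ish ball patch vs. empty reference at lanes (scene) and cells (scene+top)
from h import *
import sys
b,_=snapshot("scene");a,_=snapshot("top");np.savez("pics/"+sys.argv[1],a=a,b=b)
for k in (1,2,3,4):
    u,v=px("scene",W(TRAY,[-38,(-60,-20,20,60)[k-1],17.5]))[0]+[-.5,-1.1]
    q=b[int(v)-2:int(v)+3,int(u)-2:int(u)+3].reshape(-1,3).mean(0)
    print("lane",k,"ball" if q[2]-q[0]<60 else "empty",q.astype(int),end="; ")
print()
E
python3 seen.py v3
```

```text
21.5 [0.5729 0.1088 0.126 ] F [-0.2  0.1 -0.9] T [-0.04  0.4   0.02] lip/tray [ 25.6 244.   41.6] lip/cas [ 33.6 -19.3  41.6]
lane 1 empty [15 42 91]; lane 2 ball [ 69  83 111]; lane 3 ball [ 73  86 115]; lane 4 ball [ 80  89 112];
```

```bash
python3 -c "
from h import *
F=cellpose(3,10.5,.68)
print(rel(F,cellpose(3,10.5,.76)),rel(F,cellpose(3,10.5,.84)))
G=cellpose(3,10.5,.84)
for g in (cellpose(3,40,.5),cellpose(3,60,.3),cellpose(3,70,.07)): print(rel(G,g))
"
```

```text
[0.0, -0.007, -0.0019, -0.08, 0.0, -0.0] [0.0, -0.0142, -0.0032, -0.16, 0.0, 0.0]
[0.0, 0.0494, -0.0057, 0.34, 0.0, 0.0]
[-0.0, 0.0776, -0.0068, 0.54, 0.0, -0.0]
[0.0, 0.0971, 0.0036, 0.77, -0.0, -0.0]
```

Request:
jog_arm([
  {"claw":0.008,"travel":[0,-0.0018,-0.0005],"dr":[-0.02,0,0]},
  {"claw":0.008,"travel":[0,-0.0035,-0.001],"dr":[-0.04,0,0]},
  {"claw":0.008,"travel":[0,-0.0053,-0.0015],"dr":[-0.06,0,0]},
  {"claw":0.008,"travel":[0,-0.007,-0.0019],"dr":[-0.08,0,0]},
  {"claw":0.008,"travel":[0,-0.0106,-0.0026],"dr":[-0.12,0,0]},
  {"claw":0.008,"travel":[0,-0.0142,-0.0032],"dr":[-0.16,0,0]},
  {"claw":0.008,"travel":[0,-0.0142,-0.0032],"dr":[-0.16,0,0]},
  {"claw":0.008,"travel":[0,-0.0142,-0.0032],"dr":[-0.16,0,0]},
])

```text
time: 22.4
tcp_pos: [0.5602, 0.1081, 0.1198]
tcp_rot: [1.682, 1.778, 0.794]
contact_force: [0.0, -0.2, -0.4]
opening: 0.0131
gripper_force: 78.8
```

Request:
jog_arm([
  {"claw":0.008,"travel":[0,0.012,-0.0015],"dr":[0.08,0,0]},
  {"claw":0.008,"travel":[0,0.03,-0.004],"dr":[0.2,0,0]},
  {"claw":0.008,"travel":[0,0.0494,-0.0057],"dr":[0.34,0,0]},
  {"claw":0.008,"travel":[0,0.065,-0.0065],"dr":[0.45,0,0]},
  {"claw":0.008,"travel":[0,0.0776,-0.0068],"dr":[0.54,0,0]},
  {"claw":0.008,"travel":[0,0.088,-0.002],"dr":[0.65,0,0]},
  {"claw":0.008,"travel":[0,0.0971,0.0036],"dr":[0.77,0,0]},
  {"claw":0.008,"travel":[0,0.0971,0.0036],"dr":[0.77,0,0]},
])

```text
time: 23.2
tcp_pos: [0.63, 0.1116, 0.1887]
tcp_rot: [2.128, 2.248, 0.072]
contact_force: [0.7, 0.2, -2.5]
opening: 0.0131
gripper_force: 78.6
```

```bash
python3 st.py; python3 seen.py v4
python3 - <<'E'
from h import *
z=np.load("pics/v4.npz");s=np.load("pics/v3.npz")
u,v=px("scene",W(CAS,[0,0,31]))[0].astype(int);y=cv2.resize(z["b"][v-27:v+28,u-27:u+28,::-1],None,fx=7,fy=7,interpolation=2)
u,v=px("top",W(CAS,[0,0,31]))[0].astype(int);x=cv2.resize(z["a"][v-27:v+28,u-27:u+28,::-1],None,fx=7,fy=7,interpolation=2)
cv2.imwrite("pics/b2.png",np.hstack([x,y]))
E
```

```text
23.2 [0.63   0.1116 0.1887] F [ 0.7  0.2 -2.5] T [0.07 0.03 0.02] lip/tray [ 27.7 243.8 100.4] lip/cas [ 35.6 -19.6 100.4]
lane 1 empty [15 42 90]; lane 2 ball [ 68  82 111]; lane 3 ball [ 73  86 114]; lane 4 ball [ 79  89 111];
```

View pics/b2.png

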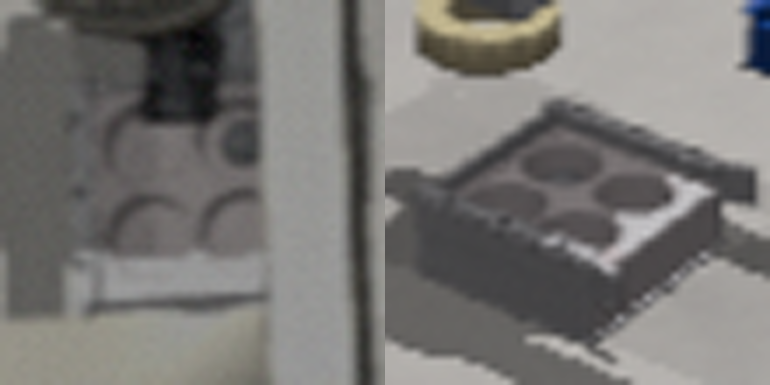

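The top crop shows the ball as a dark disc in cell_3 at b2 (240,140); the other three cells are empty in both views. Next is lane 2.

```bash
python3 -c "
from h import *
to(*lanepose(2,-12,60))"
```

```text
travel [-0.2606, -0.0696, 0.0357] dr [0.0003, -0.0072, 0.109]
```

Request:
jog_arm([
  {"claw":0.008,"travel":[-0.02,-0.006,0.003],"dr":[0,-0.001,0.01]},
  {"claw":0.008,"travel":[-0.05,-0.015,0.007],"dr":[0,-0.001,0.02]},
  {"claw":0.008,"travel":[-0.095,-0.026,0.013],"dr":[0,-0.002,0.04]},
  {"claw":0.008,"travel":[-0.14,-0.038,0.019],"dr":[0,-0.003,0.06]},
  {"claw":0.008,"travel":[-0.185,-0.05,0.025],"dr":[0,-0.005,0.08]},
  {"claw":0.008,"travel":[-0.225,-0.06,0.031],"dr":[0,-0.006,0.1]},
  {"claw":0.008,"travel":[-0.25,-0.067,0.034],"dr":[0,-0.007,0.109]},
  {"claw":0.008,"travel":[-0.2606,-0.0696,0.0357],"dr":[0,-0.007,0.109]},
  {"claw":0.008,"travel":[-0.2606,-0.0696,0.0357],"dr":[0,-0.007,0.109]},
  {"claw":0.008,"travel":[-0.2606,-0.0696,0.0357],"dr":[0,-0.007,0.109]},
])

```text
time: 24.3
tcp_pos: [0.575, -0.1511, 0.1497]
tcp_rot: [2.241, 2.125, 0.077]
contact_force: [1.3, 0.2, 0.1]
opening: 0.013
gripper_force: 78.8
```

```bash
python3 st.py; python3 -c "
from h import *
to(*lanepose(2,-12,13))"
```

```text
24.3 [ 0.575  -0.1511  0.1497] F [1.3 0.2 0.1] T [-0.03  0.03  0.03] lip/tray [-12.5 -19.1  61.1] lip/cas [ -33.1 -276.5   61.1]
travel [-0.0009, -0.0028, 0.0481] dr [0.0019, -0.0002, 0.0006]
```

Request:
jog_arm([
  {"claw":0.008,"travel":[-0.0005,-0.001,0.015],"dr":[0.002,0,0]},
  {"claw":0.008,"travel":[-0.0005,-0.002,0.03],"dr":[0.002,0,0]},
  {"claw":0.008,"travel":[-0.0005,-0.003,0.042],"dr":[0.002,0,0]},
  {"claw":0.008,"travel":[-0.0005,-0.003,0.048],"dr":[0.002,0,0]},
  {"claw":0.008,"travel":[-0.0005,-0.003,0.048],"dr":[0.002,0,0]},
  {"claw":0.008,"travel":[-0.0005,-0.003,0.048],"dr":[0.002,0,0]},
])

```text
time: 24.9
tcp_pos: [0.5755, -0.1526, 0.1011]
tcp_rot: [2.244, 2.126, 0.073]
contact_force: [0.2, -0.8, -1.0]
opening: 0.0129
gripper_force: 78.8
```

```bash
python3 st.py; python3 -c "
from h import *
to(*lanepose(2,-11.5,9.3))"
```

```text
24.9 [ 0.5755 -0.1526  0.1011] F [ 0.2 -0.8 -1. ] T [ 0.02  0.08 -0.05] lip/tray [-12.2 -20.5  12.7] lip/cas [ -33.  -278.    12.7]
travel [0.0005, 0.0003, 0.0034] dr [-0.0011, -0.0002, 0.0002]
```

Request:
jog_arm([
  {"claw":0.008,"travel":[0.0005,0,0.002],"dr":[-0.001,0,0]},
  {"claw":0.008,"travel":[0.0005,0,0.0034],"dr":[-0.001,0,0]},
  {"claw":0.008,"travel":[0.0005,0,0.0034],"dr":[-0.001,0,0]},
])

```text
time: 25.2
tcp_pos: [0.5758, -0.1521, 0.0978]
tcp_rot: [2.243, 2.125, 0.075]
contact_force: [1.8, -0.6, -1.0]
opening: 0.0128
gripper_force: 79.0
```

Request:
jog_arm([
  {"claw":0.008,"travel":[0,-0.004,0],"dr":[0,0,0]},
  {"claw":0.008,"travel":[0,-0.008,0],"dr":[0,0,0]},
  {"claw":0.008,"travel":[0,-0.012,0],"dr":[0,0,0]},
  {"claw":0.008,"travel":[0,-0.016,0],"dr":[0,0,0]},
  {"claw":0.008,"travel":[0,-0.02,-0.0001],"dr":[0,0,0]},
  {"claw":0.008,"travel":[0,-0.023,-0.0001],"dr":[0,0,0]},
  {"claw":0.008,"travel":[0,-0.026,-0.0002],"dr":[0,0,0]},
  {"claw":0.008,"travel":[0,-0.028,-0.0002],"dr":[0,0,0]},
  {"claw":0.008,"travel":[0,-0.03,-0.0003],"dr":[0,0,0]},
  {"claw":0.008,"travel":[0,-0.032,-0.0003],"dr":[0,0,0]},
  {"claw":0.008,"travel":[0,-0.0335,-0.0004],"dr":[0,0,0]},
  {"claw":0.008,"travel":[0,-0.0335,-0.0004],"dr":[0,0,0]},
])

```text
time: 26.4
tcp_pos: [0.5422, -0.1503, 0.0959]
tcp_rot: [2.243, 2.125, 0.075]
contact_force: [2.1, 0.1, 5.2]
opening: 0.013
gripper_force: 79.6
```

```bash
python3 st.py
```

```text
26.4 [ 0.5422 -0.1503  0.0959] F [2.1 0.1 5.2] T [-0.11 -0.64 -0.01] lip/tray [-45.5 -20.1   7.4] lip/cas [ -66.  -273.9    7.4]
```

Same forces as in lane 1. Push the last 2 mm, then lift.

Request:
jog_arm([
  {"claw":0.008,"travel":[0,-0.001,-0.0001],"dr":[0,0,0]},
  {"claw":0.008,"travel":[0,-0.002,-0.0001],"dr":[0,0,0]},
  {"claw":0.008,"travel":[0,-0.002,-0.0001],"dr":[0,0,0]},
])

```text
time: 26.7
tcp_pos: [0.5409, -0.1503, 0.096]
tcp_rot: [2.242, 2.124, 0.076]
contact_force: [8.4, -1.2, 2.8]
opening: 0.0127
gripper_force: 79.5
```

Request:
jog_arm([
  {"claw":0.008,"travel":[0,0,-0.003],"dr":[0,0,0]},
  {"claw":0.008,"travel":[0,0.0005,-0.008],"dr":[0,0,0]},
  {"claw":0.008,"travel":[0,0.001,-0.015],"dr":[0,0,0]},
  {"claw":0.008,"travel":[0,0.001,-0.025],"dr":[0,0,0]},
  {"claw":0.008,"travel":[0,0.001,-0.04],"dr":[0.02,0,0]},
  {"claw":0.008,"travel":[0,0.001,-0.055],"dr":[0.05,0,0]},
  {"claw":0.008,"travel":[0,0.001,-0.065],"dr":[0.07,0,0]},
  {"claw":0.008,"travel":[0,0.001,-0.065],"dr":[0.07,0,0]},
  {"claw":0.008,"travel":[0,0.001,-0.065],"dr":[0.07,0,0]},
])

```text
time: 27.6
tcp_pos: [0.5364, -0.1499, 0.1601]
tcp_rot: [-2.28, -2.161, 0.0]
contact_force: [0.1, 0.0, -1.8]
opening: 0.013
gripper_force: 79.0
```

```bash
python3 st.py;python3 seen.py v5; python3 -c "
from h import *
to(*cellpose(4,50,0))
print(rel(cellpose(4,50,0),cellpose(4,11,.45)))"
```

```text
27.6 [ 0.5364 -0.1499  0.1601] F [ 0.1  0.  -1.8] T [-0.    0.01  0.01] lip/tray [-57.5 -19.9  73.4] lip/cas [ -77.9 -272.4   73.4]
lane 1 ball [10 29 65]; lane 2 ball [10 30 66]; lane 3 ball [47 56 77]; lane 4 ball [45 53 70]; 
travel [0.3049, 0.0794, -0.0079] dr [-0.001, -0.0007, -0.1099]
[0.0, -0.0404, 0.0359, -0.45, 0.0, 0.0]
```

Request:
jog_arm([
  {"claw":0.008,"travel":[0.006,0.0015,0],"dr":[0,0,0]},
  {"claw":0.008,"travel":[0.02,0.005,0],"dr":[0,0,-0.01]},
  {"claw":0.008,"travel":[0.042,0.011,-0.002],"dr":[0,0,-0.02]},
  {"claw":0.008,"travel":[0.07,0.019,-0.004],"dr":[0,0,-0.03]},
  {"claw":0.008,"travel":[0.1,0.027,-0.006],"dr":[0,0,-0.04]},
  {"claw":0.008,"travel":[0.13,0.035,-0.008],"dr":[0,0,-0.05]},
  {"claw":0.008,"travel":[0.16,0.043,-0.008],"dr":[0,0,-0.06]},
  {"claw":0.008,"travel":[0.19,0.051,-0.008],"dr":[0,0,-0.07]},
  {"claw":0.008,"travel":[0.22,0.059,-0.008],"dr":[0,0,-0.08]},
  {"claw":0.008,"travel":[0.248,0.067,-0.008],"dr":[0,0,-0.09]},
  {"claw":0.008,"travel":[0.272,0.073,-0.008],"dr":[-0.001,-0.001,-0.1]},
  {"claw":0.008,"travel":[0.29,0.077,-0.008],"dr":[-0.001,-0.001,-0.11]},
])

```text
time: 28.9
tcp_pos: [0.6291, 0.1381, 0.1683]
tcp_rot: [2.155, 2.285, -0.0]
contact_force: [0.0, -0.2, -1.0]
opening: 0.0128
gripper_force: 78.9
```

Request:
jog_arm([
  {"claw":0.008,"travel":[0.01,0.0015,0],"dr":[0,0,0]},
  {"claw":0.008,"travel":[0.0145,0.0023,0],"dr":[0,0,0]},
  {"claw":0.008,"travel":[0.0149,0.0024,0],"dr":[0,0,0]},
  {"claw":0.008,"travel":[0.0149,0.0024,0],"dr":[0,0,0]},
  {"claw":0.008,"travel":[0.0149,0.0024,0],"dr":[0,0,0]},
])

```text
time: 29.4
tcp_pos: [0.6307, 0.1496, 0.1687]
tcp_rot: [2.158, 2.281, 0.0]
contact_force: [-0.4, -0.4, -1.3]
opening: 0.0131
gripper_force: 78.9
```

```bash
python3 st.py; python3 -c "
from h import *
to(*cellpose(4,50,0))"
```

```text
29.4 [0.6307 0.1496 0.1687] F [-0.4 -0.4 -1.3] T [-0.03  0.02 -0.  ] lip/tray [ 20.8 281.2  81.9] lip/cas [32.9 18.3 81.9]
travel [0.0007, 0.0012, 0.0009] dr [0.0009, 0.001, -0.0008]
```

Request:
jog_arm([
  {"claw":0.008,"travel":[0,-0.003,0.001],"dr":[-0.05,0,0]},
  {"claw":0.008,"travel":[0.0005,-0.008,0.003],"dr":[-0.1,0,0]},
  {"claw":0.008,"travel":[0.0005,-0.0168,0.007],"dr":[-0.2,0,0]},
  {"claw":0.008,"travel":[0.0005,-0.024,0.013],"dr":[-0.28,0,0]},
  {"claw":0.008,"travel":[0.0005,-0.03,0.021],"dr":[-0.35,0,0]},
  {"claw":0.008,"travel":[0.0005,-0.035,0.029],"dr":[-0.4,0,0]},
  {"claw":0.008,"travel":[0.0005,-0.039,0.0355],"dr":[-0.44,0,0]},
  {"claw":0.008,"travel":[0.0005,-0.0395,0.0368],"dr":[-0.45,0,0]},
  {"claw":0.008,"travel":[0.0005,-0.0395,0.0368],"dr":[-0.45,0,0]},
  {"claw":0.008,"travel":[0.0005,-0.0395,0.0368],"dr":[-0.45,0,0]},
])

```text
time: 30.4
tcp_pos: [0.592, 0.1485, 0.1326]
tcp_rot: [1.92, 2.03, 0.465]
contact_force: [0.6, 0.6, -0.5]
opening: 0.0127
gripper_force: 79.0
```

```bash
python3 st.py; python3 -c "
from h import *
F=cellpose(4,11,.45)
for t in (.5,.55,.6,.65,.7,.75,.8,.84): print(rel(F,cellpose(4,11,t)))"
```

```text
30.4 [0.592  0.1485 0.1326] F [ 0.6  0.6 -0.5] T [-0.04  0.28 -0.02] lip/tray [ 22.3 282.4  42.7] lip/cas [34.6 19.3 42.7]
[-0.0, -0.0044, -0.0012, -0.05, 0.0, -0.0]
[-0.0, -0.0088, -0.0023, -0.1, -0.0, 0.0]
[-0.0, -0.0133, -0.0031, -0.15, -0.0, 0.0]
[-0.0, -0.0178, -0.0036, -0.2, -0.0, 0.0]
[-0.0, -0.0223, -0.004, -0.25, 0.0, -0.0]
[-0.0, -0.0269, -0.0041, -0.3, 0.0, 0.0]
[-0.0, -0.0314, -0.004, -0.35, 0.0, -0.0]
[-0.0, -0.035, -0.0037, -0.39, 0.0, -0.0]
```

Request:
jog_arm([
  {"claw":0.008,"travel":[0,-0.0022,-0.0006],"dr":[-0.025,0,0]},
  {"claw":0.008,"travel":[0,-0.0044,-0.0012],"dr":[-0.05,0,0]},
  {"claw":0.008,"travel":[0,-0.0066,-0.0018],"dr":[-0.075,0,0]},
  {"claw":0.008,"travel":[0,-0.0088,-0.0023],"dr":[-0.1,0,0]},
  {"claw":0.008,"travel":[0,-0.011,-0.0027],"dr":[-0.125,0,0]},
  {"claw":0.008,"travel":[0,-0.0133,-0.0031],"dr":[-0.15,0,0]},
  {"claw":0.008,"travel":[0,-0.0155,-0.0034],"dr":[-0.175,0,0]},
  {"claw":0.008,"travel":[0,-0.0178,-0.0036],"dr":[-0.2,0,0]},
  {"claw":0.008,"travel":[0,-0.02,-0.0038],"dr":[-0.225,0,0]},
  {"claw":0.008,"travel":[0,-0.0223,-0.004],"dr":[-0.25,0,0]},
  {"claw":0.008,"travel":[0,-0.0246,-0.004],"dr":[-0.275,0,0]},
  {"claw":0.008,"travel":[0,-0.0269,-0.0041],"dr":[-0.3,0,0]},
])

```text
time: 31.6
tcp_pos: [0.5661, 0.1471, 0.1243]
tcp_rot: [1.738, 1.838, 0.724]
contact_force: [0.3, -0.4, -1.5]
opening: 0.0129
gripper_force: 79.1
```

Request:
jog_arm([
  {"claw":0.008,"travel":[0,-0.0045,0.0003],"dr":[-0.05,0,0]},
  {"claw":0.008,"travel":[0,-0.0081,0.0006],"dr":[-0.09,0,0]},
  {"claw":0.008,"travel":[0,-0.0081,0.0006],"dr":[-0.09,0,0]},
  {"claw":0.008,"travel":[0,-0.0081,0.0006],"dr":[-0.09,0,0]},
])

```text
time: 32.0
tcp_pos: [0.5605, 0.1468, 0.1183]
tcp_rot: [1.681, 1.779, 0.793]
contact_force: [0.3, 0.2, -0.6]
opening: 0.0131
gripper_force: 79.1
```

Request:
jog_arm([
  {"claw":0.008,"travel":[0,0.012,-0.0015],"dr":[0.08,0,0]},
  {"claw":0.008,"travel":[0,0.03,-0.004],"dr":[0.2,0,0]},
  {"claw":0.008,"travel":[0,0.0494,-0.0057],"dr":[0.34,0,0]},
  {"claw":0.008,"travel":[0,0.065,-0.0065],"dr":[0.45,0,0]},
  {"claw":0.008,"travel":[0,0.0776,-0.0068],"dr":[0.54,0,0]},
  {"claw":0.008,"travel":[0,0.088,-0.002],"dr":[0.65,0,0]},
  {"claw":0.008,"travel":[0,0.0971,0.0036],"dr":[0.77,0,0]},
  {"claw":0.008,"travel":[0,0.0971,0.0036],"dr":[0.77,0,0]},
])

```text
time: 32.8
tcp_pos: [0.63, 0.1511, 0.1873]
tcp_rot: [2.126, 2.252, 0.075]
contact_force: [0.8, 0.7, -2.5]
opening: 0.0128
gripper_force: 79.0
```

```bash
python3 st.py
cat > seen.py <<'E'
from h import *
import sys
b,_=snapshot("scene");a,d=snapshot("top");np.savez("pics/"+sys.argv[1],a=a,b=b,d=d)
for k in (1,2,3,4):
    u,v=px("scene",W(TRAY,[-38,(-60,-20,20,60)[k-1],17.5]))[0]+[-.5,-1.1]
    q=b[int(v)-2:int(v)+3,int(u)-2:int(u)+3].reshape(-1,3).mean(0)
    print("lane",k,"ball" if q[2]/q[0]<3 else "empty",q.astype(int),end="; ")
X=cloud("top",d)
for k in (1,2,3,4):
    c={1:(-19,-19),2:(-19,19),3:(19,-19),4:(19,19)}[k];P=W(CAS,[*c,17])
    u,v=px("top",P)[0];i,j=int(round(v)),int(round(u));z=X[i-2:i+3,j-2:j+3,2]*1e3;q=a[i-2:i+3,j-2:j+3].reshape(-1,3).mean(0)
    print("\ncell",k,"rgb",q.astype(int),"z",np.round(np.percentile(z,[10,50,90]),1),end="")
print()
E
python3 seen.py v6;  python3 -c "
from h import *
to(*lanepose(3,-12,60))"
```

```text
32.8 [0.63   0.1511 0.1873] F [ 0.8  0.7 -2.5] T [-0.   -0.01 -0.05] lip/tray [ 25.5 283.4  99. ] lip/cas [37.8 20.  99. ]
lane 1 empty [15 42 91]; lane 2 empty [17 44 95]; lane 3 ball [ 73  87 115]; lane 4 ball [ 79  90 112]; 
cell 1 rgb [68 67 64] z [  6.5 510.8 553.3]
cell 2 rgb [148 148 145] z [570.5 572.4 574.5]
cell 3 rgb [58 57 55] z [ 24.  497.8 543.1]
cell 4 rgb [149 149 146] z [570.8 572.1 573.9]
travel [-0.26, -0.0678, 0.0339] dr [0.0002, -0.0086, 0.111]
```

Request:
jog_arm([
  {"claw":0.008,"travel":[-0.02,-0.006,0.003],"dr":[0,-0.001,0.01]},
  {"claw":0.008,"travel":[-0.05,-0.015,0.007],"dr":[0,-0.001,0.02]},
  {"claw":0.008,"travel":[-0.095,-0.026,0.013],"dr":[0,-0.002,0.04]},
  {"claw":0.008,"travel":[-0.14,-0.038,0.019],"dr":[0,-0.003,0.06]},
  {"claw":0.008,"travel":[-0.185,-0.05,0.025],"dr":[0,-0.005,0.08]},
  {"claw":0.008,"travel":[-0.225,-0.06,0.031],"dr":[0,-0.007,0.1]},
  {"claw":0.008,"travel":[-0.25,-0.066,0.033],"dr":[0,-0.008,0.111]},
  {"claw":0.008,"travel":[-0.26,-0.0678,0.0339],"dr":[0,-0.0086,0.111]},
  {"claw":0.008,"travel":[-0.26,-0.0678,0.0339],"dr":[0,-0.0086,0.111]},
  {"claw":0.008,"travel":[-0.26,-0.0678,0.0339],"dr":[0,-0.0086,0.111]},
])

```text
time: 33.9
tcp_pos: [0.5767, -0.1114, 0.1499]
tcp_rot: [2.242, 2.123, 0.075]
contact_force: [-0.3, 0.2, -0.8]
opening: 0.0132
gripper_force: 79.1
```

```bash
python3 st.py; python3 seen.py v7; python3 -c "
from h import *
to(*lanepose(3,-12,13))"
```

```text
33.9 [ 0.5767 -0.1114  0.1499] F [-0.3  0.2 -0.8] T [ 0.01 -0.   -0.04] lip/tray [-12.9  20.5  61.4] lip/cas [ -29.2 -237.1   61.4]
lane 1 empty [15 41 89]; lane 2 empty [10 30 66]; lane 3 ball [45 55 75]; lane 4 ball [51 59 77]; 
cell 1 rgb [148 148 148] z [3.1 6.  9.7]
cell 2 rgb [148 148 148] z [ 4.7  7.8 10.4]
cell 3 rgb [110 111 113] z [16.4 24.  28.3]
cell 4 rgb [122 123 124] z [ 6.9 23.3 29.4]
travel [-0.0009, -0.0025, 0.0482] dr [0.0017, 0.0013, 0.0006]
```

Cells 3 and 4 hold a ball each (top at z≈24–27), and 1 and 2 are empty. Lane 3:

Request:
jog_arm([
  {"claw":0.008,"travel":[-0.0005,-0.001,0.015],"dr":[0.002,0.001,0]},
  {"claw":0.008,"travel":[-0.0005,-0.002,0.03],"dr":[0.002,0.001,0]},
  {"claw":0.008,"travel":[-0.0005,-0.0025,0.042],"dr":[0.002,0.001,0]},
  {"claw":0.008,"travel":[-0.0005,-0.0025,0.048],"dr":[0.002,0.001,0]},
  {"claw":0.008,"travel":[-0.0005,-0.0025,0.048],"dr":[0.002,0.001,0]},
  {"claw":0.008,"travel":[-0.0005,-0.0025,0.048],"dr":[0.002,0.001,0]},
])

```text
time: 34.6
tcp_pos: [0.5777, -0.1131, 0.1014]
tcp_rot: [2.244, 2.124, 0.073]
contact_force: [-0.4, 0.4, -1.5]
opening: 0.0127
gripper_force: 79.1
```

```bash
python3 st.py; python3 -c "
from h import *
to(*lanepose(3,-11.5,9.3))"
```

```text
34.6 [ 0.5777 -0.1131  0.1014] F [-0.4  0.4 -1.5] T [0.01 0.06 0.03] lip/tray [-12.1  18.9  12.9] lip/cas [ -28.6 -238.8   12.9]
travel [0.0011, 0.0003, 0.0037] dr [-0.0009, 0.0007, -0.001]
```

Request:
jog_arm([
  {"claw":0.008,"travel":[0.001,0,0.002],"dr":[-0.001,0.0007,-0.001]},
  {"claw":0.008,"travel":[0.001,0,0.0036],"dr":[-0.001,0.0007,-0.001]},
  {"claw":0.008,"travel":[0.001,0,0.0036],"dr":[-0.001,0.0007,-0.001]},
])

```text
time: 34.9
tcp_pos: [0.5779, -0.1122, 0.0978]
tcp_rot: [2.243, 2.125, 0.075]
contact_force: [-0.5, -0.1, -0.8]
opening: 0.0128
gripper_force: 79.2
```

Request:
jog_arm([
  {"claw":0.008,"travel":[0,-0.004,0],"dr":[0,0,0]},
  {"claw":0.008,"travel":[0,-0.008,0],"dr":[0,0,0]},
  {"claw":0.008,"travel":[0,-0.012,0],"dr":[0,0,0]},
  {"claw":0.008,"travel":[0,-0.016,0],"dr":[0,0,0]},
  {"claw":0.008,"travel":[0,-0.02,-0.0001],"dr":[0,0,0]},
  {"claw":0.008,"travel":[0,-0.023,-0.0001],"dr":[0,0,0]},
  {"claw":0.008,"travel":[0,-0.026,-0.0002],"dr":[0,0,0]},
  {"claw":0.008,"travel":[0,-0.028,-0.0002],"dr":[0,0,0]},
  {"claw":0.008,"travel":[0,-0.03,-0.0003],"dr":[0,0,0]},
  {"claw":0.008,"travel":[0,-0.032,-0.0003],"dr":[0,0,0]},
  {"claw":0.008,"travel":[0,-0.0335,-0.0004],"dr":[0,0,0]},
  {"claw":0.008,"travel":[0,-0.0335,-0.0004],"dr":[0,0,0]},
])

```text
time: 36.1
tcp_pos: [0.5443, -0.1104, 0.0959]
tcp_rot: [2.243, 2.125, 0.075]
contact_force: [3.4, -0.2, 4.6]
opening: 0.0127
gripper_force: 79.9
```

Request:
jog_arm([
  {"claw":0.008,"travel":[0,-0.001,-0.0001],"dr":[0,0,0]},
  {"claw":0.008,"travel":[0,-0.002,-0.0001],"dr":[0,0,0]},
  {"claw":0.008,"travel":[0,-0.002,-0.0001],"dr":[0,0,0]},
])

```text
time: 36.4
tcp_pos: [0.5431, -0.1104, 0.096]
tcp_rot: [2.242, 2.124, 0.076]
contact_force: [8.6, -0.1, 1.2]
opening: 0.0127
gripper_force: 79.8
```

```bash
python3 st.py
```

```text
36.4 [ 0.5431 -0.1104  0.096 ] F [ 8.6 -0.1  1.2] T [-0.17 -2.2  -0.06] lip/tray [-46.5  19.8   7.5] lip/cas [ -62.7 -234.1    7.5]
```

Lip is against the wall. Lift.

Request:
jog_arm([
  {"claw":0.008,"travel":[0,0,-0.003],"dr":[0,0,0]},
  {"claw":0.008,"travel":[0,0.0005,-0.008],"dr":[0,0,0]},
  {"claw":0.008,"travel":[0,0.001,-0.015],"dr":[0,0,0]},
  {"claw":0.008,"travel":[0,0.001,-0.025],"dr":[0,0,0]},
  {"claw":0.008,"travel":[0,0.001,-0.04],"dr":[0.02,0,0]},
  {"claw":0.008,"travel":[0,0.001,-0.055],"dr":[0.05,0,0]},
  {"claw":0.008,"travel":[0,0.001,-0.065],"dr":[0.07,0,0]},
  {"claw":0.008,"travel":[0,0.001,-0.065],"dr":[0.07,0,0]},
  {"claw":0.008,"travel":[0,0.001,-0.065],"dr":[0.07,0,0]},
])

```text
time: 37.3
tcp_pos: [0.5385, -0.1099, 0.1602]
tcp_rot: [-2.28, -2.16, 0.0]
contact_force: [0.4, 0.5, -1.8]
opening: 0.0127
gripper_force: 79.2
```

```bash
python3 st.py;python3 seen.py v8; python3 -c "
from h import *
to(*cellpose(1,50,0))"
```

```text
37.3 [ 0.5385 -0.1099  0.1602] F [ 0.4  0.5 -1.8] T [-0.01 -0.07  0.02] lip/tray [-57.5  20.1  73.4] lip/cas [ -73.6 -232.7   73.4]
lane 1 empty [15 40 86]; lane 2 empty [11 32 69]; lane 3 empty [10 31 67]; lane 4 ball [51 59 77]; 
cell 1 rgb [148 148 148] z [ 4.9  8.6 11.1]
cell 2 rgb [148 149 148] z [ 3.2  7.8 11.5]
cell 3 rgb [110 111 113] z [17.8 24.9 28.9]
cell 4 rgb [122 123 124] z [ 7.3 21.2 26. ]
travel [0.223, 0.0457, -0.0079] dr [-0.001, -0.0004, -0.1101]
```

Request:
jog_arm([
  {"claw":0.008,"travel":[0.006,0.0012,0],"dr":[0,0,0]},
  {"claw":0.008,"travel":[0.02,0.004,0],"dr":[0,0,-0.01]},
  {"claw":0.008,"travel":[0.042,0.0086,-0.002],"dr":[0,0,-0.02]},
  {"claw":0.008,"travel":[0.07,0.0143,-0.004],"dr":[0,0,-0.035]},
  {"claw":0.008,"travel":[0.1,0.0205,-0.006],"dr":[0,0,-0.05]},
  {"claw":0.008,"travel":[0.13,0.0266,-0.008],"dr":[0,0,-0.065]},
  {"claw":0.008,"travel":[0.16,0.0328,-0.008],"dr":[0,0,-0.08]},
  {"claw":0.008,"travel":[0.186,0.038,-0.008],"dr":[0,0,-0.095]},
  {"claw":0.008,"travel":[0.206,0.042,-0.008],"dr":[-0.001,0,-0.105]},
  {"claw":0.008,"travel":[0.218,0.045,-0.0078],"dr":[-0.001,0,-0.11]},
  {"claw":0.008,"travel":[0.223,0.0457,-0.0076],"dr":[-0.001,0,-0.11]},
  {"claw":0.008,"travel":[0.223,0.0457,-0.0076],"dr":[-0.001,0,-0.11]},
])

```text
time: 38.6
tcp_pos: [0.5964, 0.1106, 0.168]
tcp_rot: [2.158, 2.283, 0.001]
contact_force: [-0.1, -1.0, -0.9]
opening: 0.0131
gripper_force: 79.1
```

```bash
python3 st.py; python3 -c "
from h import *
to(*cellpose(1,50,0))"
```

```text
38.6 [0.5964 0.1106 0.168 ] F [-0.1 -1.  -0.9] T [-0.08  0.    0.03] lip/tray [-11.4 240.4  81.2] lip/cas [ -3.6 -18.8  81.2]
travel [-0.0003, -0.0004, 0.0002] dr [0.0005, 0.0, 0.0005]
```

Request:
jog_arm([
  {"claw":0.008,"travel":[0,-0.0045,0.001],"dr":[-0.05,0,0]},
  {"claw":0.008,"travel":[0,-0.0095,0.003],"dr":[-0.1,0,0]},
  {"claw":0.008,"travel":[0,-0.018,0.007],"dr":[-0.2,0,0]},
  {"claw":0.008,"travel":[0,-0.0255,0.013],"dr":[-0.28,0,0]},
  {"claw":0.008,"travel":[0,-0.0315,0.021],"dr":[-0.35,0,0]},
  {"claw":0.008,"travel":[0,-0.0365,0.029],"dr":[-0.4,0,0]},
  {"claw":0.008,"travel":[0,-0.0403,0.0353],"dr":[-0.44,0,0]},
  {"claw":0.008,"travel":[0,-0.0408,0.0365],"dr":[-0.45,0,0]},
  {"claw":0.008,"travel":[0,-0.0408,0.0365],"dr":[-0.45,0,0]},
  {"claw":0.008,"travel":[0,-0.0408,0.0365],"dr":[-0.45,0,0]},
])

```text
time: 39.6
tcp_pos: [0.5565, 0.1075, 0.1324]
tcp_rot: [1.92, 2.03, 0.466]
contact_force: [0.3, -0.2, -1.1]
opening: 0.013
gripper_force: 79.2
```

```bash
python3 st.py
```

```text
39.6 [0.5565 0.1075 0.1324] F [ 0.3 -0.2 -1.1] T [-0.05  0.27  0.04] lip/tray [-10.9 239.6  42.5] lip/cas [ -3.1 -19.6  42.5]
```

Request:
jog_arm([
  {"claw":0.008,"travel":[0,-0.0022,-0.0006],"dr":[-0.025,0,0]},
  {"claw":0.008,"travel":[0,-0.0044,-0.0012],"dr":[-0.05,0,0]},
  {"claw":0.008,"travel":[0,-0.0066,-0.0018],"dr":[-0.075,0,0]},
  {"claw":0.008,"travel":[0,-0.0088,-0.0023],"dr":[-0.1,0,0]},
  {"claw":0.008,"travel":[0,-0.011,-0.0027],"dr":[-0.125,0,0]},
  {"claw":0.008,"travel":[0,-0.0133,-0.0031],"dr":[-0.15,0,0]},
  {"claw":0.008,"travel":[0,-0.0155,-0.0034],"dr":[-0.175,0,0]},
  {"claw":0.008,"travel":[0,-0.0178,-0.0036],"dr":[-0.2,0,0]},
  {"claw":0.008,"travel":[0,-0.02,-0.0038],"dr":[-0.225,0,0]},
  {"claw":0.008,"travel":[0,-0.0223,-0.004],"dr":[-0.25,0,0]},
  {"claw":0.008,"travel":[0,-0.0246,-0.004],"dr":[-0.275,0,0]},
  {"claw":0.008,"travel":[0,-0.0269,-0.0041],"dr":[-0.3,0,0]},
])

```text
time: 40.8
tcp_pos: [0.5305, 0.1063, 0.1242]
tcp_rot: [1.738, 1.838, 0.725]
contact_force: [1.0, 0.3, -1.5]
opening: 0.0128
gripper_force: 79.2
```

Request:
jog_arm([
  {"claw":0.008,"travel":[0,-0.0045,0.0003],"dr":[-0.05,0,0]},
  {"claw":0.008,"travel":[0,-0.0081,0.0006],"dr":[-0.09,0,0]},
  {"claw":0.008,"travel":[0,-0.0081,0.0006],"dr":[-0.09,0,0]},
  {"claw":0.008,"travel":[0,-0.0081,0.0006],"dr":[-0.09,0,0]},
])

```text
time: 41.2
tcp_pos: [0.525, 0.1061, 0.1182]
tcp_rot: [1.682, 1.779, 0.794]
contact_force: [-0.2, 0.3, -0.8]
opening: 0.0128
gripper_force: 79.2
```

Request:
jog_arm([
  {"claw":0.008,"travel":[0,0.012,-0.0015],"dr":[0.08,0,0]},
  {"claw":0.008,"travel":[0,0.03,-0.004],"dr":[0.2,0,0]},
  {"claw":0.008,"travel":[0,0.0494,-0.0057],"dr":[0.34,0,0]},
  {"claw":0.008,"travel":[0,0.065,-0.0065],"dr":[0.45,0,0]},
  {"claw":0.008,"travel":[0,0.0776,-0.0068],"dr":[0.54,0,0]},
  {"claw":0.008,"travel":[0,0.088,-0.002],"dr":[0.65,0,0]},
  {"claw":0.008,"travel":[0,0.0971,0.0036],"dr":[0.77,0,0]},
  {"claw":0.008,"travel":[0,0.0971,0.0036],"dr":[0.77,0,0]},
])

```text
time: 42.0
tcp_pos: [0.5946, 0.1096, 0.1873]
tcp_rot: [2.128, 2.249, 0.073]
contact_force: [-0.1, 0.4, -1.5]
opening: 0.0126
gripper_force: 79.1
```

```bash
python3 st.py;  python3 -c "
from h import *
to(*lanepose(4,-12,60))"
```

```text
42.0 [0.5946 0.1096 0.1873] F [-0.1  0.4 -1.5] T [-0.02  0.06  0.04] lip/tray [ -7.6 240.   98.9] lip/cas [  0.2 -19.6  98.9]
travel [-0.1807, -0.0271, 0.0371] dr [-0.0051, -0.0073, 0.109]
```

Request:
jog_arm([
  {"claw":0.008,"travel":[-0.02,-0.003,0.004],"dr":[0,-0.001,0.01]},
  {"claw":0.008,"travel":[-0.05,-0.0075,0.01],"dr":[-0.001,-0.002,0.03]},
  {"claw":0.008,"travel":[-0.09,-0.0135,0.018],"dr":[-0.002,-0.004,0.055]},
  {"claw":0.008,"travel":[-0.13,-0.0195,0.027],"dr":[-0.003,-0.005,0.08]},
  {"claw":0.008,"travel":[-0.16,-0.024,0.033],"dr":[-0.004,-0.007,0.1]},
  {"claw":0.008,"travel":[-0.176,-0.0265,0.036],"dr":[-0.005,-0.007,0.109]},
  {"claw":0.008,"travel":[-0.181,-0.0275,0.0371],"dr":[-0.005,-0.007,0.109]},
  {"claw":0.008,"travel":[-0.181,-0.0275,0.0371],"dr":[-0.005,-0.007,0.109]},
  {"claw":0.008,"travel":[-0.181,-0.0275,0.0371],"dr":[-0.005,-0.007,0.109]},
])

```text
time: 42.9
tcp_pos: [0.5773, -0.0712, 0.1491]
tcp_rot: [2.238, 2.124, 0.083]
contact_force: [-0.0, 0.3, 0.4]
opening: 0.0132
gripper_force: 79.3
```

```bash
python3 st.py; python3 seen.py v9; python3 -c "
from h import *
to(*lanepose(4,-12,13))"
```

```text
42.9 [ 0.5773 -0.0712  0.1491] F [-0.   0.3  0.4] T [ 0.    0.03 -0.02] lip/tray [-14.1  60.9  60.5] lip/cas [ -25.9 -196.9   60.5]
lane 1 empty [15 41 90]; lane 2 empty [16 43 93]; lane 3 empty [10 30 67]; lane 4 ball [48 56 74]; 
cell 1 rgb [114 115 117] z [19.6 24.6 29.3]
cell 2 rgb [148 148 148] z [ 3.7  7.6 11.1]
cell 3 rgb [110 111 113] z [19.9 24.  27.5]
cell 4 rgb [121 122 124] z [ 5.  19.2 26.7]
travel [-0.001, -0.001, 0.0477] dr [0.0064, -0.0012, 0.0021]
```

Cell 1 is filled as well. Lane 4:

Request:
jog_arm([
  {"claw":0.008,"travel":[-0.0005,0,0.015],"dr":[0.006,-0.001,0.002]},
  {"claw":0.008,"travel":[-0.0005,0,0.03],"dr":[0.006,-0.001,0.002]},
  {"claw":0.008,"travel":[-0.0005,-0.0005,0.042],"dr":[0.006,-0.001,0.002]},
  {"claw":0.008,"travel":[-0.0005,-0.0005,0.0475],"dr":[0.006,-0.001,0.002]},
  {"claw":0.008,"travel":[-0.0005,-0.0005,0.0475],"dr":[0.006,-0.001,0.002]},
  {"claw":0.008,"travel":[-0.0005,-0.0005,0.0475],"dr":[0.006,-0.001,0.002]},
])

```text
time: 43.6
tcp_pos: [0.5803, -0.0729, 0.1015]
tcp_rot: [2.245, 2.123, 0.075]
contact_force: [0.4, -0.4, -0.7]
opening: 0.0125
gripper_force: 79.3
```

```bash
python3 st.py; python3 -c "
from h import *
to(*lanepose(4,-12,9.3))"
```

```text
43.6 [ 0.5803 -0.0729  0.1015] F [ 0.4 -0.4 -0.7] T [0.04 0.03 0.02] lip/tray [-11.6  59.3  13. ] lip/cas [ -23.7 -198.7   13. ]
travel [0.0007, -0.0006, 0.0036] dr [0.0001, -0.0001, -0.0014]
```

Request:
jog_arm([
  {"claw":0.008,"travel":[0.0007,-0.0006,0.002],"dr":[0,0,-0.001]},
  {"claw":0.008,"travel":[0.0007,-0.0006,0.0036],"dr":[0,0,-0.001]},
  {"claw":0.008,"travel":[0.0007,-0.0006,0.0036],"dr":[0,0,-0.001]},
])

```text
time: 43.9
tcp_pos: [0.5799, -0.0721, 0.0978]
tcp_rot: [2.243, 2.125, 0.075]
contact_force: [0.9, 0.2, -1.4]
opening: 0.0125
gripper_force: 79.5
```

Request:
jog_arm([
  {"claw":0.008,"travel":[0,-0.004,0],"dr":[0,0,0]},
  {"claw":0.008,"travel":[0,-0.008,0],"dr":[0,0,0]},
  {"claw":0.008,"travel":[0,-0.012,0],"dr":[0,0,0]},
  {"claw":0.008,"travel":[0,-0.016,0],"dr":[0,0,0]},
  {"claw":0.008,"travel":[0,-0.02,-0.0001],"dr":[0,0,0]},
  {"claw":0.008,"travel":[0,-0.023,-0.0001],"dr":[0,0,0]},
  {"claw":0.008,"travel":[0,-0.026,-0.0002],"dr":[0,0,0]},
  {"claw":0.008,"travel":[0,-0.028,-0.0002],"dr":[0,0,0]},
  {"claw":0.008,"travel":[0,-0.03,-0.0003],"dr":[0,0,0]},
  {"claw":0.008,"travel":[0,-0.032,-0.0003],"dr":[0,0,0]},
  {"claw":0.008,"travel":[0,-0.0335,-0.0004],"dr":[0,0,0]},
  {"claw":0.008,"travel":[0,-0.0335,-0.0004],"dr":[0,0,0]},
])

```text
time: 45.1
tcp_pos: [0.5465, -0.0703, 0.0959]
tcp_rot: [2.243, 2.124, 0.075]
contact_force: [2.5, -0.6, 6.6]
opening: 0.0132
gripper_force: 80.1
```

Request:
jog_arm([
  {"claw":0.008,"travel":[0,-0.001,-0.0001],"dr":[0,0,0]},
  {"claw":0.008,"travel":[0,-0.002,-0.0001],"dr":[0,0,0]},
  {"claw":0.008,"travel":[0,-0.002,-0.0001],"dr":[0,0,0]},
])

```text
time: 45.4
tcp_pos: [0.5453, -0.0703, 0.096]
tcp_rot: [2.242, 2.123, 0.077]
contact_force: [8.2, -1.2, 3.1]
opening: 0.0128
gripper_force: 80.0
```

```bash
python3 st.py
```

```text
45.4 [ 0.5453 -0.0703  0.096 ] F [ 8.2 -1.2  3.1] T [-0.23 -2.32 -0.04] lip/tray [-46.5  60.    7.5] lip/cas [ -58.2 -194.2    7.5]
```

Request:
jog_arm([
  {"claw":0.008,"travel":[0,0,-0.003],"dr":[0,0,0]},
  {"claw":0.008,"travel":[0,0.0005,-0.008],"dr":[0,0,0]},
  {"claw":0.008,"travel":[0,0.001,-0.015],"dr":[0,0,0]},
  {"claw":0.008,"travel":[0,0.001,-0.025],"dr":[0,0,0]},
  {"claw":0.008,"travel":[0,0.001,-0.04],"dr":[0.02,0,0]},
  {"claw":0.008,"travel":[0,0.001,-0.055],"dr":[0.05,0,0]},
  {"claw":0.008,"travel":[0,0.001,-0.065],"dr":[0.07,0,0]},
  {"claw":0.008,"travel":[0,0.001,-0.065],"dr":[0.07,0,0]},
  {"claw":0.008,"travel":[0,0.001,-0.065],"dr":[0.07,0,0]},
])

```text
time: 46.3
tcp_pos: [0.5405, -0.0699, 0.1601]
tcp_rot: [-2.28, -2.16, 0.0]
contact_force: [0.1, -0.1, -1.0]
opening: 0.013
gripper_force: 79.3
```

```bash
python3 st.py;python3 seen.py v10; python3 -c "
from h import *
to(*cellpose(2,50,0))"
```

```text
46.3 [ 0.5405 -0.0699  0.1601] F [ 0.1 -0.1 -1. ] T [-0.01  0.04 -0.  ] lip/tray [-57.7  60.2  73.3] lip/cas [ -69.3 -192.8   73.3]
lane 1 empty [15 42 90]; lane 2 empty [16 42 91]; lane 3 empty [11 32 71]; lane 4 empty [11 30 66]; 
cell 1 rgb [113 115 117] z [19.6 25.6 31.2]
cell 2 rgb [147 148 148] z [ 3.7  7.8 10.5]
cell 3 rgb [110 110 112] z [17.3 22.7 29.9]
cell 4 rgb [122 122 123] z [ 5.4 19.4 29.1]
travel [0.2207, 0.0416, -0.008] dr [-0.001, -0.0005, -0.1103]
```

Request:
jog_arm([
  {"claw":0.008,"travel":[0.006,0.0012,0],"dr":[0,0,0]},
  {"claw":0.008,"travel":[0.02,0.004,0],"dr":[0,0,-0.01]},
  {"claw":0.008,"travel":[0.042,0.008,-0.002],"dr":[0,0,-0.02]},
  {"claw":0.008,"travel":[0.07,0.0133,-0.004],"dr":[0,0,-0.035]},
  {"claw":0.008,"travel":[0.1,0.019,-0.006],"dr":[0,0,-0.05]},
  {"claw":0.008,"travel":[0.13,0.0246,-0.008],"dr":[0,0,-0.065]},
  {"claw":0.008,"travel":[0.16,0.0303,-0.008],"dr":[0,0,-0.08]},
  {"claw":0.008,"travel":[0.186,0.035,-0.008],"dr":[0,0,-0.095]},
  {"claw":0.008,"travel":[0.205,0.0387,-0.008],"dr":[-0.001,0,-0.105]},
  {"claw":0.008,"travel":[0.216,0.041,-0.0078],"dr":[-0.001,0,-0.11]},
  {"claw":0.008,"travel":[0.2205,0.0416,-0.0076],"dr":[-0.001,0,-0.11]},
  {"claw":0.008,"travel":[0.2205,0.0416,-0.0076],"dr":[-0.001,0,-0.11]},
])

```text
time: 47.6
tcp_pos: [0.5943, 0.1483, 0.168]
tcp_rot: [2.158, 2.283, 0.001]
contact_force: [0.5, -0.2, -1.1]
opening: 0.0127
gripper_force: 79.2
```

```bash
python3 st.py; python3 -c "
from h import *
to(*cellpose(2,50,0))"
```

```text
47.6 [0.5943 0.1483 0.168 ] F [ 0.5 -0.2 -1.1] T [-0.05  0.06  0.02] lip/tray [-15.6 277.9  81.2] lip/cas [-3.6 19.  81.2]
travel [0.0, -0.0004, 0.0002] dr [0.0006, 0.0, 0.0001]
```

Request:
jog_arm([
  {"claw":0.008,"travel":[0,-0.0045,0.001],"dr":[-0.05,0,0]},
  {"claw":0.008,"travel":[0,-0.0095,0.003],"dr":[-0.1,0,0]},
  {"claw":0.008,"travel":[0,-0.018,0.007],"dr":[-0.2,0,0]},
  {"claw":0.008,"travel":[0,-0.0255,0.013],"dr":[-0.28,0,0]},
  {"claw":0.008,"travel":[0,-0.0315,0.021],"dr":[-0.35,0,0]},
  {"claw":0.008,"travel":[0,-0.0365,0.029],"dr":[-0.4,0,0]},
  {"claw":0.008,"travel":[0,-0.0403,0.0353],"dr":[-0.44,0,0]},
  {"claw":0.008,"travel":[0,-0.0408,0.0365],"dr":[-0.45,0,0]},
  {"claw":0.008,"travel":[0,-0.0408,0.0365],"dr":[-0.45,0,0]},
  {"claw":0.008,"travel":[0,-0.0408,0.0365],"dr":[-0.45,0,0]},
])

```text
time: 48.6
tcp_pos: [0.5543, 0.1453, 0.1324]
tcp_rot: [1.921, 2.03, 0.466]
contact_force: [-0.2, -0.6, -0.6]
opening: 0.0128
gripper_force: 79.3
```

```bash
python3 st.py
```

```text
48.6 [0.5543 0.1453 0.1324] F [-0.2 -0.6 -0.6] T [-0.05  0.27  0.01] lip/tray [-15.1 277.3  42.5] lip/cas [-3.2 18.3 42.5]
```

Request:
jog_arm([
  {"claw":0.008,"travel":[0,-0.0022,-0.0006],"dr":[-0.025,0,0]},
  {"claw":0.008,"travel":[0,-0.0044,-0.0012],"dr":[-0.05,0,0]},
  {"claw":0.008,"travel":[0,-0.0066,-0.0018],"dr":[-0.075,0,0]},
  {"claw":0.008,"travel":[0,-0.0088,-0.0023],"dr":[-0.1,0,0]},
  {"claw":0.008,"travel":[0,-0.011,-0.0027],"dr":[-0.125,0,0]},
  {"claw":0.008,"travel":[0,-0.0133,-0.0031],"dr":[-0.15,0,0]},
  {"claw":0.008,"travel":[0,-0.0155,-0.0034],"dr":[-0.175,0,0]},
  {"claw":0.008,"travel":[0,-0.0178,-0.0036],"dr":[-0.2,0,0]},
  {"claw":0.008,"travel":[0,-0.02,-0.0038],"dr":[-0.225,0,0]},
  {"claw":0.008,"travel":[0,-0.0223,-0.004],"dr":[-0.25,0,0]},
  {"claw":0.008,"travel":[0,-0.0246,-0.004],"dr":[-0.275,0,0]},
  {"claw":0.008,"travel":[0,-0.0269,-0.0041],"dr":[-0.3,0,0]},
])

```text
time: 49.8
tcp_pos: [0.5284, 0.1441, 0.1242]
tcp_rot: [1.739, 1.837, 0.725]
contact_force: [0.8, 0.2, -0.8]
opening: 0.0128
gripper_force: 79.4
```

Request:
jog_arm([
  {"claw":0.008,"travel":[0,-0.0045,0.0003],"dr":[-0.05,0,0]},
  {"claw":0.008,"travel":[0,-0.0081,0.0006],"dr":[-0.09,0,0]},
  {"claw":0.008,"travel":[0,-0.0081,0.0006],"dr":[-0.09,0,0]},
  {"claw":0.008,"travel":[0,-0.0081,0.0006],"dr":[-0.09,0,0]},
])

```text
time: 50.2
tcp_pos: [0.5229, 0.1438, 0.1182]
tcp_rot: [1.682, 1.778, 0.794]
contact_force: [0.7, -1.0, -0.9]
opening: 0.0128
gripper_force: 79.4
```

Request:
jog_arm([
  {"claw":0.008,"travel":[0,0.012,-0.0015],"dr":[0.08,0,0]},
  {"claw":0.008,"travel":[0,0.03,-0.004],"dr":[0.2,0,0]},
  {"claw":0.008,"travel":[0,0.0494,-0.0057],"dr":[0.34,0,0]},
  {"claw":0.008,"travel":[0,0.065,-0.0065],"dr":[0.45,0,0]},
  {"claw":0.008,"travel":[0,0.0776,-0.0068],"dr":[0.54,0,0]},
  {"claw":0.008,"travel":[0,0.088,-0.002],"dr":[0.65,0,0]},
  {"claw":0.008,"travel":[0,0.0971,0.0036],"dr":[0.77,0,0]},
  {"claw":0.008,"travel":[0,0.0971,0.0036],"dr":[0.77,0,0]},
])

```text
time: 51.0
tcp_pos: [0.5924, 0.148, 0.1873]
tcp_rot: [2.128, 2.252, 0.076]
contact_force: [-0.8, -0.0, -2.1]
opening: 0.0128
gripper_force: 79.3
```

```bash
python3 st.py;  python3 -c "
from h import *
to([.4504,.3579,.2],1.786,0)"
```

```text
51.0 [0.5924 0.148  0.1873] F [-0.8 -0.  -2.1] T [-0.03  0.04  0.03] lip/tray [-11.8 278.3  99. ] lip/cas [ 0.2 19.  99. ]
travel [0.2177, -0.1288, -0.0206] dr [0.0649, 0.0029, -0.1585]
```

Request:
jog_arm([
  {"claw":0.008,"travel":[0.03,-0.018,-0.004],"dr":[0.02,0,-0.03]},
  {"claw":0.008,"travel":[0.07,-0.042,-0.008],"dr":[0.04,0.001,-0.07]},
  {"claw":0.008,"travel":[0.11,-0.065,-0.012],"dr":[0.06,0.002,-0.1]},
  {"claw":0.008,"travel":[0.15,-0.089,-0.016],"dr":[0.065,0.003,-0.13]},
  {"claw":0.008,"travel":[0.19,-0.112,-0.019],"dr":[0.065,0.003,-0.158]},
  {"claw":0.008,"travel":[0.21,-0.124,-0.0206],"dr":[0.065,0.003,-0.158]},
  {"claw":0.008,"travel":[0.2177,-0.1288,-0.0206],"dr":[0.065,0.003,-0.158]},
  {"claw":0.008,"travel":[0.2177,-0.1288,-0.0206],"dr":[0.065,0.003,-0.158]},
  {"claw":0.008,"travel":[0.2177,-0.1288,-0.0206],"dr":[0.065,0.003,-0.158]},
])

```text
time: 51.9
tcp_pos: [0.4483, 0.3572, 0.1992]
tcp_rot: [1.968, 2.441, 0.004]
contact_force: [0.3, -0.2, -1.4]
opening: 0.0129
gripper_force: 79.3
```

```bash
python3 st.py; python3 seen.py v11
python3 - <<'E'
from h import *
to([.4504,.3579,.12],1.786,0)
L=tcp2lip();print("lip",L)
z=np.load("pics/v11.npz")
def c(n,k,P,w,h,f):
    u,v=px(n,P)[0].astype(int);return cv2.resize(z[k][v-h:v+h,u-w:u+w,::-1],None,fx=f,fy=f,interpolation=2)
x=c("scene","b",[.45,.358,.06],36,36,5.5);y=c("top","a",W(CAS,[0,0,31]),36,36,5.5)
cv2.imwrite("pics/b3.png",np.hstack([x,y]))
m=cv2.inRange(cv2.cvtColor(z["a"],cv2.COLOR_RGB2HSV),(5,120,60),(18,255,255));m[:, :400]=0;k,l,st,cc=cv2.connectedComponentsWithStats(m)
for i in range(1,k):
    if st[i,4]>150: print("cover",st[i],ray("top",cc[i],.007),cv2.minAreaRect((ray("top",np.argwhere(l==i)[:,::-1],.007)[:,:2]*1e3).astype(np.float32)))
E
```

```text
51.9 [0.4483 0.3572 0.1992] F [ 0.3 -0.2 -1.4] T [-0.03 -0.03  0.04] lip/tray [-171.5  474.4  112.3] lip/cas [-137.   231.4  112.3]
lane 1 empty [15 42 91]; lane 2 empty [16 44 95]; lane 3 empty [17 45 98]; lane 4 empty [15 42 92]; 
cell 1 rgb [118 119 121] z [18.8 25.6 31.7]
cell 2 rgb [120 120 122] z [11.8 25.2 29.2]
cell 3 rgb [113 114 116] z [15.7 23.8 27.9]
cell 4 rgb [126 127 128] z [ 5.1 21.9 27.1]
travel [0.0008, 0.0016, 0.0791] dr [0.0055, 0.0029, -0.0027]
lip [0.42247343 0.35172383 0.11214359]
cover [436 236  32  30 785] [[ 0.43715882 -0.33593712  0.007     ]] ((437.5520935058594, -336.41522216796875), (81.53396606445312, 82.3819351196289), 3.606673240661621)
```

View pics/b3.png

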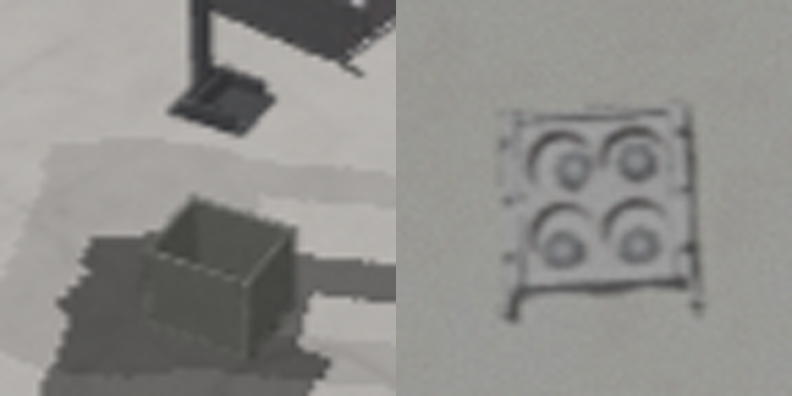

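All four balls lie in their cells (b3 (573,168), (638,162), (565,248), (638,245)); the empty ladle hangs above the pot. Lowering it.

Request:
jog_arm([
  {"claw":0.008,"travel":[0.0005,0.0012,0],"dr":[0.005,0.003,-0.0027]},
  {"claw":0.008,"travel":[0.0005,0.0012,0],"dr":[0.005,0.003,-0.0027]},
  {"claw":0.008,"travel":[0.0005,0.0012,0.02],"dr":[0.005,0.003,-0.0027]},
  {"claw":0.008,"travel":[0.0005,0.0012,0.045],"dr":[0.005,0.003,-0.0027]},
  {"claw":0.008,"travel":[0.0005,0.0012,0.057],"dr":[0.005,0.003,-0.0027]},
  {"claw":0.008,"travel":[0.0005,0.0012,0.057],"dr":[0.005,0.003,-0.0027]},
  {"claw":0.008,"travel":[0.0005,0.0012,0.057],"dr":[0.005,0.003,-0.0027]},
])

```text
time: 52.7
tcp_pos: [0.4495, 0.3585, 0.1428]
tcp_rot: [1.969, 2.448, 0.001]
contact_force: [0.4, 1.1, 0.2]
opening: 0.013
gripper_force: 79.4
```

```bash
python3 st.py; python3 -c "
from h import *
to([.4504,.3579,.092],1.786,0)"
```

```text
52.7 [0.4495 0.3585 0.1428] F [0.4 1.1 0.2] T [0.04 0.01 0.02] lip/tray [-170.8  475.8   56. ] lip/cas [-136.2  232.7   56. ]
travel [-0.0008, 0.0007, 0.0508] dr [0.001, -0.0002, 0.0009]
```

Request:
jog_arm([
  {"claw":0.008,"travel":[-0.0006,0.0007,0.012],"dr":[0.001,0,0.001]},
  {"claw":0.008,"travel":[-0.0006,0.0007,0.025],"dr":[0.001,0,0.001]},
  {"claw":0.008,"travel":[-0.0006,0.0007,0.038],"dr":[0.001,0,0.001]},
  {"claw":0.008,"travel":[-0.0006,0.0007,0.047],"dr":[0.001,0,0.001]},
  {"claw":0.008,"travel":[-0.0006,0.0007,0.0505],"dr":[0.001,0,0.001]},
  {"claw":0.008,"travel":[-0.0006,0.0007,0.052],"dr":[0.001,0,0.001]},
  {"claw":0.008,"travel":[-0.0006,0.0007,0.052],"dr":[0.001,0,0.001]},
])

```text
time: 53.4
tcp_pos: [0.4501, 0.3581, 0.0903]
tcp_rot: [-1.97, -2.447, -0.0]
contact_force: [-0.3, 0.2, 0.0]
opening: 0.0127
gripper_force: 79.4
```

Request:
jog_arm([
  {"claw":0.008,"travel":[0,0,0.001],"dr":[0,0,0]},
  {"claw":0.008,"travel":[0,0,0.001],"dr":[0,0,0]},
])

```text
time: 53.6
tcp_pos: [0.4504, 0.3582, 0.0898]
tcp_rot: [1.97, 2.447, 0.001]
contact_force: [0.1, -0.1, 3.9]
opening: 0.0132
gripper_force: 80.1
```

```bash
python3 st.py
```

```text
53.6 [0.4504 0.3582 0.0898] F [ 0.1 -0.1  3.9] T [0.03 0.11 0.04] lip/tray [-169.9  475.6    3. ] lip/cas [-135.3  232.4    3. ]
```

Request:
jog_arm([
  {"claw":0.02,"travel":[0,0,0],"dr":[0,0,0]},
  {"claw":0.03,"travel":[0,0,0],"dr":[0,0,0]},
  {"claw":0.045,"travel":[0,0,0],"dr":[0,0,0]},
  {"claw":0.045,"travel":[0,0,0],"dr":[0,0,0]},
  {"claw":0.045,"travel":[0,0,0],"dr":[0,0,0]},
  {"claw":0.045,"travel":[0,0,-0.02],"dr":[0,0,0]},
  {"claw":0.045,"travel":[0,0,-0.06],"dr":[0,0,0]},
  {"claw":0.045,"travel":[0,0,-0.1],"dr":[0,0,0]},
  {"claw":0.045,"travel":[0,0,-0.12],"dr":[0,0,0]},
  {"claw":0.045,"travel":[0,0,-0.12],"dr":[0,0,0]},
])

```text
time: 54.6
tcp_pos: [0.4509, 0.3586, 0.2124]
tcp_rot: [1.969, 2.446, 0.007]
contact_force: [-0.1, 0.8, 0.4]
opening: 0.0452
gripper_force: 0.0
```

```bash
cat > cov.py <<'E'
from h import *
a,_=snapshot("top");b,_=snapshot("scene")
for n,p in(("top",a),("scene",b)):
    hs=cv2.cvtColor(p,cv2.COLOR_RGB2HSV);m=cv2.inRange(hs,(5,120,60),(18,255,255));m[:100]=0;k,l,st,cc=cv2.connectedComponentsWithStats(m)
    for i in range(1,k):
        if st[i,4]>80:
            q=cv2.minAreaRect((ray(n,np.argwhere(l==i)[:,::-1],.007)[:,:2]*1e3).astype(np.float32));print(n,"cover",st[i],np.round(q[0],1),np.round(q[1],1),round(q[2],2))
    r=cv2.inRange(hs,(0,140,60),(4,255,255))|cv2.inRange(hs,(174,140,60),(180,255,255));k,l,st,cc=cv2.connectedComponentsWithStats(r)
    u,v=px(n,[.449,.3588,.127])[0]
    for i in range(1,k):
        if abs(cc[i]-[u,v]).max()<10: print(n,"ladle top",np.round(ray(n,cc[i],.127),4),st[i,4])
E
python3 st.py; python3 cov.py; python3 -c "
from h import *
to([.4381,-.3395,.2],1.626,0)"
```

```text
54.6 [0.4509 0.3586 0.2124] F [-0.1  0.8  0.4] T [-0.03 -0.06 -0.03] lip/tray [-169.1  476.2  125.5] lip/cas [-134.4  232.9  125.5]
top cover [436 236  32  30 786] [ 437.5 -336.5] [81.7 82.3] 3.54
top ladle top [[0.45   0.3596 0.127 ]] 7
scene cover [390 185  30  16 233] [ 437.3 -332.8] [82.4 89.2] 4.43
scene cover [ 53 227  11  10  87] [1089.8  552.3] [25.4 54.6] 65.58
scene ladle top [[0.4501 0.3609 0.127 ]] 3
travel [-0.6788, -0.1606, 0.0089] dr [-0.0003, -0.0, 0.1601]
```

Request:
jog_arm([
  {"claw":0.045,"travel":[-0.6788,-0.1606,0.0089],"dr":[0,0,0.16]},
  {"claw":0.045,"travel":[-0.6788,-0.1606,0.0089],"dr":[0,0,0.16]},
  {"claw":0.045,"travel":[-0.6788,-0.1606,0.0089],"dr":[0,0,0.16]},
  {"claw":0.045,"travel":[-0.6788,-0.1606,0.0089],"dr":[0,0,0.16]},
  {"claw":0.045,"travel":[-0.6788,-0.1606,0.0089],"dr":[0,0,0.16]},
  {"claw":0.045,"travel":[-0.6788,-0.1606,0.0089],"dr":[0,0,0.16]},
  {"claw":0.045,"travel":[-0.6788,-0.1606,0.0089],"dr":[0,0,0.16]},
  {"claw":0.045,"travel":[-0.6788,-0.1606,0.0089],"dr":[0,0,0.16]},
  {"claw":0.045,"travel":[-0.6788,-0.1606,0.0089],"dr":[0,0,0.16]},
  {"claw":0.045,"travel":[-0.6788,-0.1606,0.0089],"dr":[0,0,0.16]},
  {"claw":0.045,"travel":[-0.6788,-0.1606,0.0089],"dr":[0,0,0.16]},
  {"claw":0.045,"travel":[-0.6788,-0.1606,0.0089],"dr":[0,0,0.16]},
])

```text
time: 55.9
tcp_pos: [0.4389, -0.2437, 0.2001]
tcp_rot: [-2.158, -2.28, 0.001]
contact_force: [1.2, 0.6, 0.6]
opening: 0.0452
gripper_force: 0.0
```

```bash
python3 st.py; python3 cov.py; python3 -c "
from h import *
to([.4381,-.3395,.12],1.626,0)"
```

```text
55.9 [ 0.4389 -0.2437  0.2001] F [1.2 0.6 0.6] T [ 0.01 -0.05  0.01] lip/tray [-149.8 -121.8  113.4] lip/cas [-180.9 -363.6  113.4]
top ladle top [[0.4502 0.3591 0.127 ]] 11
scene cover [390 185  18  14 129] [ 447.7 -332.7] [60.6 89.9] 6.75
scene cover [ 53 227  11  10  86] [1090.4  552.1] [25.4 53.5] 65.58
scene ladle top [[0.4497 0.3598 0.127 ]] 7
travel [-0.093, -0.005, 0.0793] dr [-0.0031, -0.0008, -0.0047]
```

Request:
jog_arm([
  {"claw":0.045,"travel":[-0.05,-0.003,0.03],"dr":[-0.003,0,-0.004]},
  {"claw":0.045,"travel":[-0.085,-0.005,0.07],"dr":[-0.003,0,-0.004]},
  {"claw":0.045,"travel":[-0.093,-0.005,0.08],"dr":[-0.003,0,-0.004]},
  {"claw":0.045,"travel":[-0.093,-0.005,0.08],"dr":[-0.003,0,-0.004]},
  {"claw":0.045,"travel":[-0.093,-0.005,0.08],"dr":[-0.003,0,-0.004]},
])

```text
time: 56.5
tcp_pos: [0.4397, -0.3342, 0.1209]
tcp_rot: [-2.155, -2.286, -0.003]
contact_force: [0.3, -0.1, -0.7]
opening: 0.0452
gripper_force: 0.0
```

```bash
python3 st.py; python3 cov.py|grep cover; python3 -c "
from h import *
to([.4381,-.3395,.0200],1.626,0)"
```

```text
56.5 [ 0.4397 -0.3342  0.1209] F [ 0.3 -0.1 -0.7] T [-0.02 -0.04 -0.03] lip/tray [-143.8 -212.1   34. ] lip/cas [-184.8 -454.    34. ]
top cover [436 237  14  13 100] [ 466.9 -306. ] [25.6 49. ] 44.18
scene cover [ 53 227  11  10  84] [1090.4  552.1] [25.4 53.5] 65.58
travel [-0.0051, -0.0029, 0.1024] dr [0.0033, 0.0007, 0.0049]
```

Request:
jog_arm([
  {"claw":0.045,"travel":[-0.003,-0.002,0.03],"dr":[0.003,0,0.004]},
  {"claw":0.045,"travel":[-0.004,-0.0025,0.06],"dr":[0.003,0,0.004]},
  {"claw":0.045,"travel":[-0.004,-0.0025,0.085],"dr":[0.003,0,0.004]},
  {"claw":0.045,"travel":[-0.004,-0.0025,0.098],"dr":[0.003,0,0.004]},
  {"claw":0.045,"travel":[-0.004,-0.0025,0.1015],"dr":[0.003,0,0.004]},
  {"claw":0.045,"travel":[-0.004,-0.0025,0.1015],"dr":[0.003,0,0.004]},
  {"claw":0.045,"travel":[-0.004,-0.0025,0.1015],"dr":[0.003,0,0.004]},
], newtons=60)

```text
time: 57.3
tcp_pos: [0.4386, -0.3395, 0.0214]
tcp_rot: [2.158, 2.281, -0.001]
contact_force: [0.0, -0.2, -0.4]
opening: 0.0453
gripper_force: 0.0
```

```bash
python3 st.py; python3 -c "
from h import *
to([.4381,-.3395,.0205],1.626,0)"
```

```text
57.3 [ 0.4386 -0.3395  0.0214] F [ 0.  -0.2 -0.4] T [ 0.05 -0.01  0.  ] lip/tray [-144.7 -217.6  -65.4] lip/cas [-186.3 -459.4  -65.4]
travel [0.0, -0.0005, 0.0009] dr [0.0008, 0.0015, 0.0004]
```

Request:
jog_arm([
  {"claw":0.03,"travel":[0,-0.0005,0.0005],"dr":[0.001,0.001,0]},
  {"claw":0.005,"travel":[0,-0.0005,0.0005],"dr":[0.001,0.001,0]},
  {"claw":0.005,"travel":[0,-0.0005,0.0005],"dr":[0.001,0.001,0]},
  {"claw":0.005,"travel":[0,-0.0005,0.0005],"dr":[0.001,0.001,0]},
  {"claw":0.005,"travel":[0,-0.0005,0.0005],"dr":[0.001,0.001,0]},
  {"claw":0.005,"travel":[0,-0.0005,0.0005],"dr":[0.001,0.001,0]},
  {"claw":0.005,"travel":[0,-0.0005,0.0005],"dr":[0.001,0.001,0]},
])

```text
time: 58.0
tcp_pos: [0.4377, -0.3395, 0.0202]
tcp_rot: [-2.159, -2.282, 0.001]
contact_force: [-1.0, 0.9, 6.8]
opening: 0.0108
gripper_force: 59.6
```

```bash
python3 st.py
```

```text
58.0 [ 0.4377 -0.3395  0.0202] F [-1.   0.9  6.8] T [ 0.17  0.16 -0.05] lip/tray [-145.7 -217.6  -66.5] lip/cas [-187.3 -459.2  -66.5]
```

Request:
jog_arm([
  {"claw":0.005,"travel":[0,0,-0.02],"dr":[0,0,0]},
  {"claw":0.005,"travel":[0,0,-0.05],"dr":[0,0,0]},
  {"claw":0.005,"travel":[0,0,-0.075],"dr":[0,0,0]},
  {"claw":0.005,"travel":[0,0,-0.08],"dr":[0,0,0]},
  {"claw":0.005,"travel":[0,0,-0.08],"dr":[0,0,0]},
])

```text
time: 58.5
tcp_pos: [0.4377, -0.3394, 0.0999]
tcp_rot: [-2.159, -2.282, 0.001]
contact_force: [0.3, 0.4, -2.1]
opening: 0.0112
gripper_force: 58.7
```

```bash
python3 st.py; python3 -c "
from h import *
to([.4526,.1209,.1],1.626,0)"
```

```text
58.5 [ 0.4377 -0.3394  0.0999] F [ 0.3  0.4 -2.1] T [ 0.   -0.01  0.02] lip/tray [-145.7 -217.5   13.2] lip/cas [-187.3 -459.2   13.2]
travel [0.4588, 0.0403, -0.0001] dr [-0.0006, 0.0, 0.0001]
```

Request:
jog_arm([
  {"claw":0.005,"travel":[0.03,0.0026,-0.01],"dr":[0,0,0]},
  {"claw":0.005,"travel":[0.075,0.0066,-0.01],"dr":[0,0,0]},
  {"claw":0.005,"travel":[0.12,0.0105,-0.01],"dr":[0,0,0]},
  {"claw":0.005,"travel":[0.165,0.0145,-0.01],"dr":[0,0,0]},
  {"claw":0.005,"travel":[0.21,0.0184,-0.01],"dr":[0,0,0]},
  {"claw":0.005,"travel":[0.255,0.0224,-0.01],"dr":[0,0,0]},
  {"claw":0.005,"travel":[0.3,0.0264,-0.01],"dr":[0,0,0]},
  {"claw":0.005,"travel":[0.345,0.0303,-0.01],"dr":[0,0,0]},
  {"claw":0.005,"travel":[0.385,0.0338,-0.01],"dr":[0,0,0]},
  {"claw":0.005,"travel":[0.42,0.0369,-0.005],"dr":[0,0,0]},
  {"claw":0.005,"travel":[0.445,0.0391,0],"dr":[0,0,0]},
  {"claw":0.005,"travel":[0.4588,0.0403,0],"dr":[0,0,0]},
])

```text
time: 59.7
tcp_pos: [0.4513, 0.1228, 0.098]
tcp_rot: [-2.155, -2.281, 0.004]
contact_force: [-0.1, -0.3, -1.6]
opening: 0.0108
gripper_force: 58.7
```

Request:
jog_arm([
  {"claw":0.005,"travel":[0,0,0],"dr":[0,0,0]},
  {"claw":0.005,"travel":[0,0,0.01],"dr":[0,0,0]},
  {"claw":0.005,"travel":[0,0,0.03],"dr":[0,0,0]},
  {"claw":0.005,"travel":[0,0,0.04],"dr":[0,0,0]},
  {"claw":0.005,"travel":[0,0,0.04],"dr":[0,0,0]},
])

```text
time: 60.2
tcp_pos: [0.4515, 0.1202, 0.0583]
tcp_rot: [-2.158, -2.278, 0.004]
contact_force: [-0.2, -0.1, -1.5]
opening: 0.0114
gripper_force: 58.7
```

```bash
python3 st.py; python3 -c "
from h import *
print(ctrl.get_state()['tcp_rot'])
to([.4526,.1209,.0502],1.626,0)"
```

```text
60.2 [0.4515 0.1202 0.0583] F [-0.2 -0.1 -1.5] T [-0.    0.01  0.01] lip/tray [-157.   242.3  -28.4] lip/cas [-148.1   -0.9  -28.4]
[-2.15812564 -2.27827301  0.0041389 ]
travel [0.0006, 0.0011, 0.0081] dr [-0.0043, -0.0007, -0.0011]
```

Request:
jog_arm([
  {"claw":0.005,"travel":[0.0005,0,0.004],"dr":[-0.004,0,-0.001]},
  {"claw":0.005,"travel":[0.0005,0,0.0082],"dr":[-0.004,0,-0.001]},
  {"claw":0.005,"travel":[0.0005,0,0.0082],"dr":[-0.004,0,-0.001]},
  {"claw":0.005,"travel":[0.0005,0,0.0082],"dr":[-0.004,0,-0.001]},
  {"claw":0.005,"travel":[0.0005,0,0.0082],"dr":[-0.004,0,-0.001]},
])

```text
time: 60.7
tcp_pos: [0.4525, 0.1217, 0.052]
tcp_rot: [2.157, 2.282, 0.004]
contact_force: [0.3, 0.3, -2.4]
opening: 0.0109
gripper_force: 58.7
```

```bash
python3 st.py; python3 -c "
from h import *
print(ctrl.get_state()['tcp_rot'])
to([.4725,.1220,.0500],1.626,0);to([.5717,.1272,.0500],1.626,0)"
```

```text
60.7 [0.4525 0.1217 0.052 ] F [ 0.3  0.3 -2.4] T [-0.    0.04 -0.01] lip/tray [-155.5  243.8  -34.9] lip/cas [-146.4    0.4  -34.9]
[2.15697712 2.28220535 0.00444237]
travel [-0.0008, 0.02, 0.002] dr [0.003, -0.001, 0.0012]
travel [-0.0012, 0.1193, 0.0023] dr [0.003, -0.001, 0.0012]
```

Request:
jog_arm([
  {"claw":0.005,"travel":[-0.0008,0,0.0018],"dr":[0.002,-0.001,0.001]},
  {"claw":0.005,"travel":[-0.0008,0,0.0018],"dr":[0.002,-0.001,0.001]},
  {"claw":0.005,"travel":[-0.0008,0.006,0.0018],"dr":[0.002,-0.001,0.001]},
  {"claw":0.005,"travel":[-0.0008,0.013,0.0018],"dr":[0.002,-0.001,0.001]},
  {"claw":0.005,"travel":[-0.0008,0.018,0.0018],"dr":[0.002,-0.001,0.001]},
  {"claw":0.005,"travel":[-0.0008,0.018,0.0018],"dr":[0.002,-0.001,0.001]},
  {"claw":0.005,"travel":[-0.0008,0.018,0.0018],"dr":[0.002,-0.001,0.001]},
])

```text
time: 61.4
tcp_pos: [0.4704, 0.1219, 0.0497]
tcp_rot: [2.159, 2.282, 0.0]
contact_force: [0.2, -1.1, -1.8]
opening: 0.0112
gripper_force: 58.7
```

```bash
python3 st.py; python3 -c "
from h import *
print(ctrl.get_state()['tcp_rot'])
to([.4725,.1220,.0500],1.626,0);to([.5717,.1272,.0500],1.626,0)"
```

```text
61.4 [0.4704 0.1219 0.0497] F [ 0.2 -1.1 -1.8] T [-0.01 -0.03 -0.01] lip/tray [-137.9  244.9  -37.1] lip/cas [-128.8   -0.4  -37.1]
[2.15915403e+00 2.28192302e+00 7.73725057e-05]
travel [0.0, 0.0021, -0.0003] dr [0.0001, 0.0, 0.0001]
travel [-0.0003, 0.1015, -0.0003] dr [0.0001, 0.0, 0.0001]
```

Request:
jog_arm([
  {"claw":0.005,"travel":[0,0.003,-0.0004],"dr":[0,0,0]},
  {"claw":0.005,"travel":[0,0.008,-0.0004],"dr":[0,0,0]},
  {"claw":0.005,"travel":[0,0.013,-0.0004],"dr":[0,0,0]},
  {"claw":0.005,"travel":[0,0.018,-0.0004],"dr":[0,0,0]},
  {"claw":0.005,"travel":[0,0.023,-0.0004],"dr":[0,0,0]},
  {"claw":0.005,"travel":[0,0.023,-0.0004],"dr":[0,0,0]},
])

```text
time: 62.0
tcp_pos: [0.494, 0.1231, 0.0503]
tcp_rot: [2.159, 2.282, 0.001]
contact_force: [-0.7, -0.0, -1.5]
opening: 0.0109
gripper_force: 58.7
```

```bash
python3 st.py; python3 -c "
from h import *
to([.5717,.1272,.0500],1.626,0)"
```

```text
62.0 [0.494  0.1231 0.0503] F [-0.7 -0.  -1.5] T [ 0.02  0.02 -0.01] lip/tray [-114.4  247.4  -36.6] lip/cas [-105.2   -0.5  -36.6]
travel [-0.0002, 0.0778, 0.0003] dr [0.0006, 0.0001, 0.0]
```

Leading edge is in the mouth with no side force. Continue.

Request:
jog_arm([
  {"claw":0.005,"travel":[0,0.006,0.0003],"dr":[0,0,0]},
  {"claw":0.005,"travel":[0,0.014,0.0003],"dr":[0,0,0]},
  {"claw":0.005,"travel":[0,0.022,0.0003],"dr":[0,0,0]},
  {"claw":0.005,"travel":[0,0.03,0.0003],"dr":[0,0,0]},
  {"claw":0.005,"travel":[0,0.037,0.0003],"dr":[0,0,0]},
  {"claw":0.005,"travel":[0,0.037,0.0003],"dr":[0,0,0]},
])

```text
time: 62.6
tcp_pos: [0.5311, 0.1252, 0.0499]
tcp_rot: [2.159, 2.282, 0.001]
contact_force: [0.3, -1.2, -1.7]
opening: 0.0108
gripper_force: 58.7
```

```bash
python3 st.py; python3 -c "
from h import *
to([.5717,.1272,.0500],1.626,0)"
```

```text
62.6 [0.5311 0.1252 0.0499] F [ 0.3 -1.2 -1.7] T [ 0.01  0.04 -0.07] lip/tray [-77.4 251.5 -36.9] lip/cas [-68.   -0.5 -36.9]
travel [-0.0002, 0.0406, -0.0001] dr [0.0006, 0.0001, 0.0]
```

Request:
jog_arm([
  {"claw":0.005,"travel":[0,0.008,0.0001],"dr":[0,0,0]},
  {"claw":0.005,"travel":[0,0.016,0.0001],"dr":[0,0,0]},
  {"claw":0.005,"travel":[0,0.024,0.0002],"dr":[0,0,0]},
  {"claw":0.005,"travel":[0,0.031,0.0003],"dr":[0,0,0]},
  {"claw":0.005,"travel":[0,0.036,0.0003],"dr":[0,0,0]},
  {"claw":0.005,"travel":[0,0.0395,0.0004],"dr":[0,0,0]},
  {"claw":0.005,"travel":[0,0.0395,0.0004],"dr":[0,0,0]},
])

```text
time: 63.3
tcp_pos: [0.57, 0.1273, 0.0496]
tcp_rot: [2.159, 2.282, 0.0]
contact_force: [-0.3, -0.2, -1.4]
opening: 0.0114
gripper_force: 58.7
```

```bash
python3 st.py
```

```text
63.3 [0.57   0.1273 0.0496] F [-0.3 -0.2 -1.4] T [ 0.02 -0.04  0.04] lip/tray [-38.7 255.7 -37.2] lip/cas [-29.   -0.5 -37.2]
```

Push the last 2–3 mm until the stop is felt.

Request:
jog_arm([
  {"claw":0.005,"travel":[0,0.001,0.0002],"dr":[0,0,0]},
  {"claw":0.005,"travel":[0,0.0022,0.0004],"dr":[0,0,0]},
  {"claw":0.005,"travel":[0,0.0022,0.0004],"dr":[0,0,0]},
])

```text
time: 63.6
tcp_pos: [0.5719, 0.1275, 0.0493]
tcp_rot: [2.159, 2.282, 0.001]
contact_force: [0.4, -0.5, -2.1]
opening: 0.0111
gripper_force: 58.8
```

```bash
python3 st.py
```

```text
63.6 [0.5719 0.1275 0.0493] F [ 0.4 -0.5 -2.1] T [-0.04  0.01  0.01] lip/tray [-36.8 256.  -37.5] lip/cas [-27.1  -0.5 -37.5]
```

Request:
jog_arm([
  {"claw":0.005,"travel":[0,0.0008,0],"dr":[0,0,0]},
  {"claw":0.005,"travel":[0,0.0015,0.0002],"dr":[0,0,0]},
  {"claw":0.005,"travel":[0,0.0015,0.0002],"dr":[0,0,0]},
])

```text
time: 63.9
tcp_pos: [0.5734, 0.1276, 0.0492]
tcp_rot: [2.159, 2.282, 0.0]
contact_force: [-1.9, -0.6, 3.4]
opening: 0.0108
gripper_force: 59.3
```

```bash
python3 st.py
```

```text
63.9 [0.5734 0.1276 0.0492] F [-1.9 -0.6  3.4] T [-0.03  0.49  0.04] lip/tray [-35.3 256.2 -37.6] lip/cas [-25.6  -0.5 -37.6]
```

Request:
jog_arm([
  {"claw":0.005,"travel":[0,0.0008,0],"dr":[0,0,0]},
  {"claw":0.005,"travel":[0,0.0008,0],"dr":[0,0,0]},
])

```text
time: 64.1
tcp_pos: [0.5743, 0.1276, 0.0492]
tcp_rot: [2.159, 2.282, 0.001]
contact_force: [-4.8, -0.7, 5.3]
opening: 0.0109
gripper_force: 59.7
```

Request:
jog_arm([
  {"claw":0.02,"travel":[0,0,0],"dr":[0,0,0]},
  {"claw":0.03,"travel":[0,0,0],"dr":[0,0,0]},
  {"claw":0.045,"travel":[0,0,0],"dr":[0,0,0]},
  {"claw":0.045,"travel":[0,0,0],"dr":[0,0,0]},
  {"claw":0.045,"travel":[0,0,0],"dr":[0,0,0]},
  {"claw":0.045,"travel":[0,0,-0.03],"dr":[0,0,0]},
  {"claw":0.045,"travel":[0,0,-0.07],"dr":[0,0,0]},
  {"claw":0.045,"travel":[0,0,-0.12],"dr":[0,0,0]},
  {"claw":0.045,"travel":[-0.05,-0.03,-0.15],"dr":[0,0,0]},
  {"claw":0.045,"travel":[-0.1,-0.08,-0.15],"dr":[0,0,0]},
  {"claw":0.045,"travel":[-0.15,-0.12,-0.15],"dr":[0,0,0]},
  {"claw":0.045,"travel":[-0.2,-0.12,-0.15],"dr":[0,0,0]},
])

```text
time: 65.3
tcp_pos: [0.4755, -0.0385, 0.1989]
tcp_rot: [2.157, 2.283, 0.002]
contact_force: [1.6, -0.1, 0.8]
opening: 0.0448
gripper_force: 0.0
```

Request:
jog_arm([
  {"claw":0.045,"travel":[-0.05,0,0],"dr":[0,0,0]},
  {"claw":0.045,"travel":[-0.1,0,0],"dr":[0,0,0]},
  {"claw":0.045,"travel":[-0.15,0,0],"dr":[0,0,0]},
  {"claw":0.045,"travel":[-0.15,0,0],"dr":[0,0,0]},
  {"claw":0.045,"travel":[-0.15,0,0],"dr":[0,0,0]},
])

```text
time: 65.8
tcp_pos: [0.4855, -0.1886, 0.1981]
tcp_rot: [-2.162, -2.279, -0.001]
contact_force: [0.2, 0.9, 0.3]
opening: 0.0449
gripper_force: 0.0
```

```bash
sed -i 's/np.argwhere(l==i)\[:,::-1\],.007/np.argwhere(l==i)[:,::-1],.036/' cov.py; python3 st.py; python3 cov.py
python3 - <<'E'
from h import *
a=np.load("pics/top0.npz")["p"];b,_=snapshot("top")
for p in(a,b):
    m=cv2.inRange(cv2.cvtColor(p,cv2.COLOR_RGB2HSV),(5,120,60),(18,255,255));m[:,:260]=0;m[:,320:]=0;m[:170]=0;m[235:]=0
    q=np.argwhere(m>0);print(len(q),q.mean(0).round(2),q.min(0),q.max(0),np.round(inv(CAS,ray("top",q.mean(0)[::-1],.036)[0]),1))
d=cv2.absdiff(a,b).max(2)
for n,(u,v,w,h) in dict(timer=(218,146,26,24),tape=(315,136,30,28),calc=(398,128,40,44)).items(): print(n,(d[v:v+h,u:u+w]>40).mean().round(3))
E
```

```text
65.8 [ 0.4855 -0.1886  0.1981] F [0.2 0.9 0.3] T [-0.   -0.02 -0.03] lip/tray [-106.1  -64.2  111.3] lip/cas [-131.1 -311.2  111.3]
top cover [273 187  29  31 706] [573.6 129.9] [83.4 76.7] 3.34
top ladle top [[0.4497 0.3586 0.127 ]] 13
scene cover [273 217  37  18 296] [572.3 125.4] [87.1 74.1] 2.11
scene cover [ 53 227  11  10  86] [1038.9  568.8] [24.4 51.2] 65.58
scene ladle top [[0.4497 0.3598 0.127 ]] 7
717 [202.21 286.94] [187 273] [217 300] [ 0.5  1.3 36. ]
709 [202.   287.01] [187 273] [217 300] [ 1.1  1.  36. ]
timer 0.0
tape 0.0
calc 0.024
```

```bash
python3 -c "
from plant import ctrl
print(ctrl.close_job())"
```

```text
the job is handed in; nothing more can be done
None
```

The job is handed in at about 66 s of the 210 s allowed; the hand-in returned no verdict. By the cameras, all four balls are in separate cells, the cover is back in the grooves within about 1 mm of where it started, the ladle stands in its pot, and the timer, tape and calculator have not moved.

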